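# Load the medicine kit label side up

## Task

Swing the red latch lever of the medicine kit free and open its lid, then put every dose cassette on the counter into the kit, lying flat on its floor with the coloured label facing up; most of them lie label down and must be turned over. When all are in, shut the lid fully and swing the latch back over it. Leave the tape, cup, pen box, bowl and vials where they stand.

Things in the scene. Friction and masses are not known exactly. Their poses are not given: they have to be found in the camera images.
- cassette_a_mid (a point): Centre of a rigid white plastic dose cassette, a flat block 72 x 42 x 18 mm, about 70 g, some of them may be absent. Its label face (blue, with six white dots in two rows of three) looks along the cassette's own +z; the back is plain grey. +x runs along the 72 mm side, +y along the 42 mm side. Lying label down its z axis points down, label up it points up; lying flat its centre is 9 mm above what it lies on. It stands by itself on its 42 x 18 mm end (centre then 36 mm up). 
- cassette_b_mid (a point): Centre of a rigid white plastic dose cassette, a flat block 72 x 42 x 18 mm, about 70 g, some of them may be absent. Its label face (green, with six white dots in two rows of three) looks along the cassette's own +z; the back is plain grey. +x runs along the 72 mm side, +y along the 42 mm side. Lying label down its z axis points down, label up it points up; lying flat its centre is 9 mm above what it lies on. It stands by itself on its 42 x 18 mm end (centre then 36 mm up). 
- cassette_c_mid (a point): Centre of a rigid white plastic dose cassette, a flat block 72 x 42 x 18 mm, about 70 g, some of them may be absent. Its label face (orange, with six white dots in two rows of three) looks along the cassette's own +z; the back is plain grey. +x runs along the 72 mm side, +y along the 42 mm side. Lying label down its z axis points down, label up it points up; lying flat its centre is 9 mm above what it lies on. It stands by itself on its 42 x 18 mm end (centre then 36 mm up). 
- cassette_d_mid (a point): Centre of a rigid white plastic dose cassette, a flat block 72 x 42 x 18 mm, about 70 g, some of them may be absent. Its label face (yellow, with six white dots in two rows of three) looks along the cassette's own +z; the back is plain grey. +x runs along the 72 mm side, +y along the 42 mm side. Lying label down its z axis points down, label up it points up; lying flat its centre is 9 mm above what it lies on. It stands by itself on its 42 x 18 mm end (centre then 36 mm up). 
- kit_in (a point): Centre of the inner floor of the pale blue medicine kit, 5 mm above the table. The kit is fixed to the table: outside 164 mm (its x, front to back) x 274 mm (its y) x 45 mm high, walls 5 mm, so inside 154 x 264 x 40 mm deep, no partitions. Its x axis points from the front (latch side, towards the robot) to the hinge at the back, z up. At the middle of the front a 24 mm deep, 30 mm wide, 43 mm high grey block carries the latch.
- lid (a joint): Lid hinge angle, rad: 0 closed, grows as the front edge swings up and back, stop at 2.0. Stiff hinge: the lid stays at whatever angle it is left (2 to 3 N at the front edge moves it). While the latch tongue lies over its front edge it cannot be raised.
- lid_hinge (a point): Hinge axis of the lid, at the middle of the kit's rear top edge, 45 mm above the table; the axis is the kit's y. The lid plate is 164 x 274 mm, from 1 to 9 mm above the hinge axis when shut, pale blue with a green cross. Standing open the lid reaches about 210 mm above the table and the tab is then on its far side. The frame turns with the lid.
- lid_tab (a point): Middle of the grip part of the black upright tab on the lid: 24 mm (kit x) x 14 mm (kit y, pinch here) and standing 30 mm above the lid's top face; this point is 17 mm above the lid's top face, 119 mm from the hinge along the lid and 26 mm above the hinge axis when the lid is shut. The frame turns with the lid.
- latch (a joint): Angle of the red latch lever about its upright pivot, rad: 0 latched (tongue over the lid's front edge, handle pointing straight out of the kit's front, towards the robot); grows counter-clockwise seen from above, the handle swinging towards the kit's -y side, stop at 1.75. From about 1.0 the tongue is clear of the lid. Stays where it is left (about 1 N at the handle moves it).
- latch_pivot (a point): Upright pivot axis of the latch lever, 16 mm in front of the middle of the kit's front wall, at the underside of the lever, 55 mm above the table. The lever is a flat red bar 14 mm wide and 7 mm thick; the tongue reaches 34 mm from the pivot, the handle bar 70 mm the other way. Its frame turns with the lever, +x along the tongue.
- latch_grip (a point): Middle of the red round upright pin at the end of the latch handle, 14 mm diameter, standing from the lever up to 37 mm above the lever's underside; this point is 62 mm from the pivot axis and 22 mm above the lever's underside (78 mm above the table). Pinch or push it.
- tape_roll: Bystander: white roll of tape, 52 mm across, 20 mm high; origin at the centre of its underside.
- pill_cup: Bystander: clear pill cup, 38 mm across, 28 mm high; origin at its underside.
- pen_box: Bystander: navy pen box 85 x 30 x 18 mm; origin at its underside.
- dish: Bystander: steel bowl, 100 mm across, 25 mm high; origin at its underside.
- vial_0: Bystander: upright glass medicine vial, 38 mm across, 60 mm high, grey cap; origin at its underside.
- vial_1: Bystander: upright glass medicine vial, 38 mm across, 60 mm high, grey cap; origin at its underside.
- vial_2: Bystander: upright glass medicine vial, 38 mm across, 60 mm high, grey cap; origin at its underside.

How it is judged:
On the way, in this order (a step that is already met when the one before it is completed fails the run):
1. the latch lever is swung free while the lid is still shut (value of joint latch above 1 rad and value of joint lid below 0.1 rad), for 0.2 s.
2. the lid is open (value of joint lid above 1.2 rad), for 0.2 s.
3. with the lid open, every cassette present lies flat on the kit's floor, label up (x of cassette_a_mid in the frame of kit_in between -0.072 and 0.072 m and y of cassette_a_mid in the frame of kit_in between -0.127 and 0.127 m and z of cassette_a_mid in the frame of kit_in between 0.004 and 0.016 m and angle between each of cassette_a_mid, cassette_b_mid, cassette_c_mid, cassette_d_mid's own z axis and vertical below 0.15 rad and x of cassette_b_mid in the frame of kit_in between -0.072 and 0.072 m and y of cassette_b_mid in the frame of kit_in between -0.127 and 0.127 m and z of cassette_b_mid in the frame of kit_in between 0.004 and 0.016 m and x of cassette_c_mid in the frame of kit_in between -0.072 and 0.072 m and y of cassette_c_mid in the frame of kit_in between -0.127 and 0.127 m and z of cassette_c_mid in the frame of kit_in between 0.004 and 0.016 m and x of cassette_d_mid in the frame of kit_in between -0.072 and 0.072 m and y of cassette_d_mid in the frame of kit_in between -0.127 and 0.127 m and z of cassette_d_mid in the frame of kit_in between 0.004 and 0.016 m and value of joint lid above 1 rad), for 0.2 s.
4. the lid is shut with the latch still free (value of joint lid below 0.06 rad and value of joint latch above 0.6 rad), for 0.2 s.
At the end, for the whole second after the job is handed in: Every cassette present lies at rest inside the kit, flat on its floor (within 0.15 rad) with the label up; the lid is shut (below 0.06 rad) and the latch lever is back over it (below 0.3 rad) (x of cassette_a_mid in the frame of kit_in between -0.072 and 0.072 m and y of cassette_a_mid in the frame of kit_in between -0.127 and 0.127 m and z of cassette_a_mid in the frame of kit_in between 0.004 and 0.016 m and angle between each of cassette_a_mid, cassette_b_mid, cassette_c_mid, cassette_d_mid's own z axis and vertical below 0.15 rad and x of cassette_b_mid in the frame of kit_in between -0.072 and 0.072 m and y of cassette_b_mid in the frame of kit_in between -0.127 and 0.127 m and z of cassette_b_mid in the frame of kit_in between 0.004 and 0.016 m and x of cassette_c_mid in the frame of kit_in between -0.072 and 0.072 m and y of cassette_c_mid in the frame of kit_in between -0.127 and 0.127 m and z of cassette_c_mid in the frame of kit_in between 0.004 and 0.016 m and x of cassette_d_mid in the frame of kit_in between -0.072 and 0.072 m and y of cassette_d_mid in the frame of kit_in between -0.127 and 0.127 m and z of cassette_d_mid in the frame of kit_in between 0.004 and 0.016 m and value of joint lid below 0.06 rad and value of joint latch below 0.3 rad and linear speed of each of cassette_a, cassette_b, cassette_c, cassette_d below 0.02 m/s); the robot touches nothing.
It fails at once if a bystander is shifted by more than 4 cm (distance of any of tape_roll, pill_cup, pen_box, dish, vial_0, vial_1, vial_2 from where it was at the start of the episode above 0.04 m).
It fails at once if a vial is knocked over (angle between any of vial_0, vial_1, vial_2's own z axis and vertical above 0.6 rad).
Of cassette_a, cassette_b, cassette_c, cassette_d only 2 to 3 are there at a start; the rules pass over those that are not, and their reading is None.
At some moment in a run one of cassette_a, cassette_b, cassette_c, cassette_d may be knocked a few centimetres aside while the robot is not near it.
It also fails if it takes over 210 s, if anything falls off the work surface, if the arm or the gripper's body presses on something with over 40 N, if the wrist force passes 120 N, or if a joint passes its speed limit or range.

## Robot

A 6-joint arm with a two-finger parallel gripper is mounted at the origin on the work surface. World frame = base frame: x ahead of the robot, y to its left, z up, the work surface at z = 0. Lengths are in m, angles in rad, forces in N, time in s.
With the tool pointing down it reaches from about 0.325 to 0.9 m from the base axis. Payload 6.1 kg.
Tool frame: the origin (TCP) lies at the very end of the fingers, on their centre line; the grasp point (between the pads) lies 19 mm behind it; z points along the fingers, x is the direction in which the jaws open and shut, and the axes are right-handed (so a half turn about z gives the same grasp; the last joint's range is limited). The gripper opens to 85 mm and grips with 20 to 120 N. Pads are 22 mm wide; open, the fingers measure 114 mm over their backs; the gripper's body (76 mm by 85 mm) begins 54 mm behind the grasp point. The pads swing forward as they close: fully open they stand 13 mm farther back than shut.
Start: joints at [-1.335, 0.22, 1.526, -0, 1.395, -0.126], TCP at [0.221, -0.585, 0.231] pointing down, gripper open.
Joint ranges: [-2.98, 2.98], [-0.91, 2.08], [0.09, 2.57], [-1.24, 4.39], [0.2, 2.65], [-2.68, 2.68]. Speed limits (rad/s): [2.57, 2.57, 3.01, 3.14, 3.14, 3.14].

## Interface

Orientations are given as a unit quaternion [w, x, y, z].
In Python, from plant import bot, imaging gives the robot as it stands.
- The arm moves only by the tool move_arm, never from a script. Its argument "deltas" is a list of rows, each a list of 2 entries, a list of its own where there are three numbers: the shift along the tool's x, y, z in m, then the turn, a rotation vector about the tool's x, y, z in degrees. A call has 1 to 8 rows; each row is the pose to reach, as a shift and turn from the pose measured when the call began, along the tool's axes at that moment; what a row does not reach only later rows make up. A row lasts 1/8 s, in which the tool goes at most 62.5 mm and 10.7 degrees, less where a joint would pass 70% of its speed; a pose out of reach is approached as far as the arm can. A call with a gripper value outside its range is refused whole. "gripper" is the opening, from 0 (shut) to 1 (fully open), set as the call begins (left out, the last holds). The fingers move at their own pace and stop on an object; "squeeze" is the grip in N (left out, the last holds). Time passes only in rows, so rows that repeat a pose let the fingers close. It gives the time, the measured TCP pose, the force and the opening at its end, in the units of the state.
- bot.get_obs(): the state, without advancing time (a new reading comes with each control period).
- imaging.get_image(name): name is "scene" or "side" or "wrist"; returns a dict with "pixels" (400x640x3 uint8, red, green, blue), "fovy" (degrees; the focal length in pixels is half the picture's height over the tangent of half this angle, whatever the lens; pixels are square), "cx", "cy" (the principal point, pixels), "D" ([k1, k2, p1, p2, k3] as OpenCV has them; the pictures are not rectified), "rvec" (rotation vector, rad) and "tvec" (3), from world to camera coordinates, as OpenCV has them. Camera axes: x right, y down, z forward; pixel columns grow to the right and rows downward; lengths in m; the calibration is good to about 2 mm. A picture is of the moment at which its call begins. There is no depth.
- bot.sign_off(): hands the job in, once; it reports no verdict.
The state is a dict: "time_s": time; "joint_pos": joint angles; "qd": joint speeds; "joint_efforts": joint torques, N m; "tool_pos": TCP position; "orientation": TCP orientation; "contact_force": force on the tool from outside, world axes, zero at the start; "torque": the same for the moment, N m; "opening": finger opening in m.
Only numpy, scipy, OpenCV 4.12 (cv2) and the standard library are available. Lean on these libraries where they do the work, as an engineer would, in place of code of your own. Each camera call takes 0.05 s, during which the arm holds its last target. There are 200 camera calls.

## Working session

There is one attempt and no reset: what is moved stays moved. The work goes in short steps, Python scripts to look and compute and a tool call to move; the robot and the scene stay as the last step left them, time stands still between calls to the robot, and variables do not carry over. Pictures are saved under pics/ and viewed, about 12 in all and at most 16, crops included, and the job is handed in when it is done.

Besides the shell and the picture viewer there is one more tool, called after "Emit:" in YAML: its name, and indented under it one key for each argument. move_arm: Moves the arm, as the interface text tells. Its arguments: {"type":"object","properties":{"deltas":{"type":"array","items":{"type":"array"}},"gripper":{"type":"number"},"squeeze":{"type":"number"}},"required":["deltas"]}

```bash
ls; mkdir -p pics; cat > h.py <<'E'
import numpy as np, cv2
from plant import bot, imaging
from scipy.spatial.transform import Rotation as R
def cam(n):
    d=imaging.get_image(n); h=d["pixels"].shape[0]
    f=h/2/np.tan(np.radians(d["fovy"])/2)
    d["K"]=np.array([[f,0,d["cx"]],[0,f,d["cy"]],[0,0,1.]]); d["D"]=np.array(d["D"],float)
    d["Rm"]=cv2.Rodrigues(np.array(d["rvec"],float))[0]; d["t"]=np.array(d["tvec"],float).ravel()
    return d
def save(d,n): cv2.imwrite("pics/"+n,cv2.cvtColor(d["pixels"],cv2.COLOR_RGB2BGR))
def ray(d,uv):
    p=cv2.undistortPoints(np.array(uv,float).reshape(-1,1,2),d["K"],d["D"]).reshape(-1,2)
    v=np.c_[p,np.ones(len(p))]@d["Rm"]; return -d["Rm"].T@d["t"],v
def onz(d,uv,z):
    c,v=ray(d,uv); return c+v*((z-c[2])/v[:,2])[:,None]
def proj(d,P):
    return cv2.projectPoints(np.array(P,float).reshape(-1,1,3),np.array(d["rvec"],float),d["t"],d["K"],d["D"])[0].reshape(-1,2)
def pose():
    o=bot.get_obs(); q=o["orientation"]; return np.array(o["tool_pos"]),R.from_quat([q[1],q[2],q[3],q[0]])
def go(p,q=None):
    """tool-axis delta to world point p (and target Rotation q)"""
    a,r=pose(); out=np.round(r.inv().apply(np.array(p)-a),4).tolist()
    rv=np.round((r.inv()*q).as_rotvec(degrees=True),1).tolist() if q is not None else None
    return out,rv
def down(yaw):  # tool down, jaw x axis along yaw (deg) in world
    c,s=np.cos(np.radians(yaw)),np.sin(np.radians(yaw))
    return R.from_matrix(np.array([[c,s,0],[s,-c,0],[0,0,-1]]).T)
E
python3 - <<'E'
from h import *
a=cam("scene");save(a,"s1.png");b=cam("side");save(b,"d1.png")
for d in(a,b): print(-d["Rm"].T@d["t"],d["fovy"],d["D"],d["Rm"][2])
o=bot.get_obs();print(o);print(pose()[1].as_matrix())
E
```

```text
pics
[ 1.32820874 -0.65628304  0.80074827] 45.55255741938845 [-0.04822579  0.          0.          0.          0.        ] [-0.6454399   0.45992276 -0.60981833]
[0.26231524 0.63827935 0.50990989] 53.711731688751726 [-0.02912218  0.          0.          0.          0.        ] [ 0.32763436 -0.82222149 -0.46541116]
{'time_s': 0.1, 'joint_pos': array([-1.33509203e+00,  2.21147566e-01,  1.52747875e+00,  4.31905846e-06,
        1.39470528e+00, -1.26116805e-01]), 'qd': array([ 0.00021576, -0.00017403, -0.0025286 ,  0.00034086,  0.00138142,
       -0.00028215]), 'joint_efforts': array([ 5.23332637e-04, -4.98242462e+01, -3.90546334e+01, -2.76385263e-04,
        5.64033719e-03, -1.04468702e-05]), 'tool_pos': array([ 0.22109792, -0.58401237,  0.23031795]), 'orientation': array([-5.81799021e-04,  8.22792890e-01, -5.68340658e-01, -6.46138899e-04]), 'contact_force': array([0.40737056, 0.35059464, 0.15416868]), 'torque': array([-0.01962652,  0.00975656,  0.02485439]), 'opening': 0.08534516588527025}
[[ 3.53976957e-01 -9.35254057e-01 -4.01956907e-04]
 [-9.35252554e-01 -3.53977115e-01  1.69185421e-03]
 [-1.72459706e-03 -2.22946182e-04 -9.99998488e-01]]
```

View pics/s1.png

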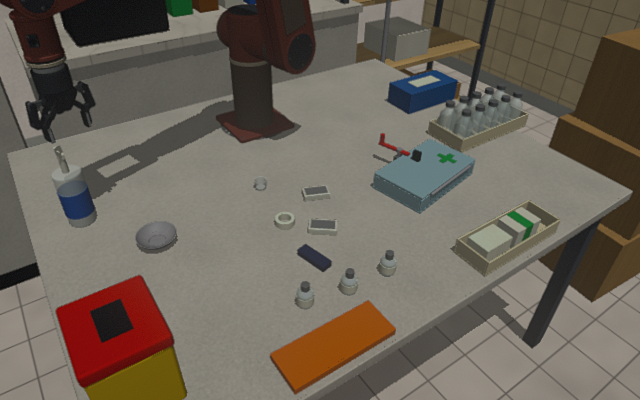

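View pics/d1.png

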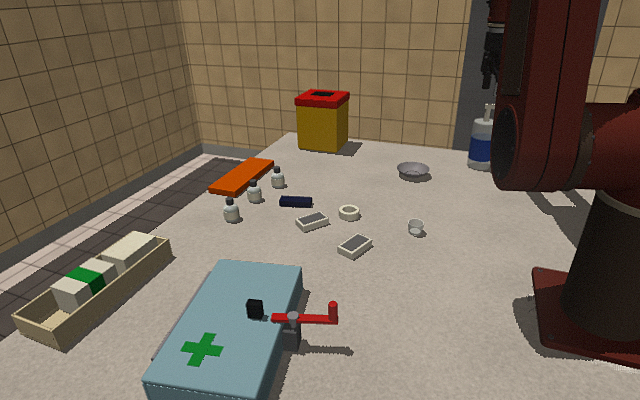

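The scene view shows the kit at about (425,170) with its red lever at (395,150). Two cassettes lie grey side up, at (316,192) and (322,227). The tape, cup, pen box, bowl and three vials are also visible. I'll measure these now.

```bash
cat > m1.py <<'E'
from h import *
def rects(d,z,hsvlo,hsvhi,box,amin):
    hsv=cv2.cvtColor(d["pixels"],cv2.COLOR_RGB2HSV)
    m=cv2.inRange(hsv,hsvlo,hsvhi); k=np.zeros_like(m);x0,y0,x1,y1=box;k[y0:y1,x0:x1]=1;m=m*k
    out=[]
    for c in cv2.findContours(m,cv2.RETR_EXTERNAL,cv2.CHAIN_APPROX_NONE)[0]:
        if cv2.contourArea(c)<amin: continue
        P=onz(d,c.reshape(-1,2),z)[:,:2]
        r=cv2.minAreaRect((P*1000).astype(np.float32)); out.append((c.reshape(-1,2).mean(0).round(),np.round(r[0]),np.round(r[1]),round(r[2],1)))
    return out
if __name__=="__main__":
    a=cam("scene");b=cam("side")
    for n,d,bx,by in(("scene",a,(360,130,480,215),(295,180,345,240)),("side",b,(140,255,310,400),(290,205,380,260))):
        hsv=cv2.cvtColor(d["pixels"],cv2.COLOR_RGB2HSV)
        print(n); 
        pts={"scene":[(316,192),(323,227),(306,189),(412,185)],"side":[(312,221),(355,244),(300,222),(230,300)]}[n]
        for p in pts: print(p,hsv[p[1],p[0]])
        print("dark back",rects(d,.018,(0,0,40),(179,60,115),by,20))
        print("white",rects(d,.018,(0,0,140),(179,60,255),by,20))
        print("lid",rects(d,.054,(85,45,60),(110,160,255),bx,500))
        print("red",rects(d,.06,(0,150,60),(6,255,255),(360,130,480,330) if n=="scene" else (250,290,350,340),10))
        print("green",rects(d,.054,(45,100,40),(75,255,255),bx,20))
    for nm,u,v,z in (("tape",(285,220),(348,212),.02),("cup",(260,184),(415,228),.014),("pen",(314,257),(295,202),.018),("dish",(156,236),(413,171),.012),("v0",(305,296),(278,178),.03),("v1",(349,283),(254,192),.03),("v2",(388,263),(231,211),.03)):
        print(nm,onz(a,u,z).round(3),onz(b,v,z).round(3))
E
python3 m1.py
python3 - <<'E'
import cv2,numpy as np
a=cv2.imread('pics/s1.png')[130:240,250:480];b=cv2.imread('pics/d1.png')[200:400,130:430]
A=cv2.resize(a,None,fx=3.4,fy=3.4,interpolation=2);A=A[:, :780]
B=cv2.resize(b,None,fx=1,fy=1)
cv2.imwrite('pics/z1.png',A)
E
```

```text
scene
(316, 192) [60  3 82]
(323, 227) [45  6 85]
(306, 189) [60  6 82]
(412, 185) [ 92  53 129]
dark back [(array([320., 232.]), array([ 612., -144.]), array([75., 22.]), 42.4), (array([322., 224.]), array([ 587., -121.]), array([60., 32.]), 52.2), (array([313., 197.]), array([474., -69.]), array([72., 50.]), 67.2), (array([315., 190.]), array([459., -56.]), array([59., 31.]), 69.0)]
white [(array([322., 223.]), array([ 581., -117.]), array([76., 63.]), 49.3)]
lid [(array([424., 178.]), array([592., 225.]), array([193., 327.]), 11.1)]
red [(array([405., 152.]), array([493., 237.]), array([24., 17.]), 21.7), (array([386., 143.]), array([418., 226.]), array([34., 99.]), 73.6)]
green [(array([446., 158.]), array([574., 329.]), array([48., 49.]), 55.2)]
side
(312, 221) [40 10 79]
(355, 244) [ 15  15 101]
(300, 222) [ 23  35 221]
(230, 300) [ 94  54 157]
dark back [(array([357., 252.]), array([440., -30.]), array([84., 36.]), 53.2), (array([354., 242.]), array([461., -55.]), array([60., 30.]), 68.1), (array([317., 226.]), array([566., -89.]), array([72., 23.]), 52.1), (array([355., 218.]
[... 172 characters left out ...]
 array([228., 230.]), 19.3)]
lid [(array([235., 335.]), array([564., 265.]), array([171., 297.]), 11.4)]
red [(array([280., 317.]), array([494., 240.]), array([27., 19.]), 19.9), (array([320., 316.]), array([445., 209.]), array([63., 48.]), 19.8)]
green [(array([201., 349.]), array([577., 329.]), array([54., 55.]), 56.6)]
tape [[ 0.526 -0.194  0.02 ]] [[ 0.514 -0.173  0.02 ]]
cup [[ 0.348 -0.169  0.014]] [[ 0.347 -0.162  0.014]]
pen [[ 0.675 -0.205  0.018]] [[ 0.661 -0.181  0.018]]
dish [[ 0.399 -0.486  0.012]] [[ 0.405 -0.489  0.012]]
v0 [[ 0.771 -0.292  0.03 ]] [[ 0.758 -0.278  0.03 ]]
v1 [[ 0.792 -0.193  0.03 ]] [[ 0.78  -0.177  0.03 ]]
v2 [[ 0.793 -0.082  0.03 ]] [[ 0.783 -0.068  0.03 ]]
```

View pics/z1.png

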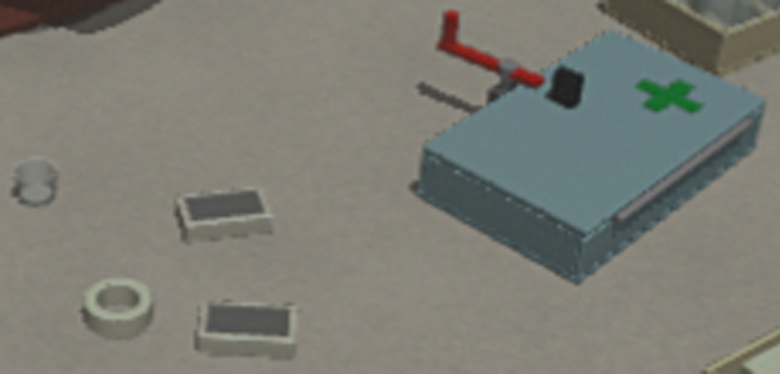

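The crop confirms two grey-up cassettes with dark 60x30 mm backs. The lid's top corners are clear in it, so I'll work out the kit pose from those.

```bash
python3 - <<'E'
from h import *
a=cam("scene");b=cam("side")
px=np.array([(424,147),(612,32),(765,103),(583,233)])/3.4+[250,130]
P=onz(a,px,.054);print(P.round(3)); 
for i in range(4): d=P[(i+1)%4]-P[i];print(np.linalg.norm(d).round(3),np.degrees(np.arctan2(d[1],d[0])).round(1))
print("centre",P.mean(0).round(4))
S=np.array([(221,261),(303,266),(262,398),(146,384)]);Q=onz(b,S,.054);print(Q.round(3))
for nm,z,u,v in (("pintop",.092,(451/3.4+250,12/3.4+130),(333,303)),("tab top",.084,(568/3.4+250,73/3.4+130),(254,301)),("tongue tip",.062,(541/3.4+250,80/3.4+130),(272,318))):
    print(nm,onz(a,u,z).round(3),onz(b,v,z).round(3))
# base outline heights check
w=cam("wrist");print(-w["Rm"].T@w["t"],w["fovy"]);p,r=pose();print(r.inv().apply(-w["Rm"].T@w["t"]-p),(w["Rm"]@r.as_matrix()).round(3))
E
```

```text
[[0.524 0.098 0.054]
 [0.473 0.364 0.054]
 [0.63  0.391 0.054]
 [0.679 0.127 0.054]]
0.27 100.9
0.16 9.9
0.268 -79.6
0.158 -169.4
centre [0.5764 0.245  0.054 ]
[[0.669 0.141 0.054]
 [0.515 0.102 0.054]
 [0.457 0.369 0.054]
 [0.611 0.406 0.054]]
pintop [[0.415 0.214 0.092]] [[0.415 0.215 0.092]]
tab top [[0.536 0.242 0.084]] [[0.535 0.244 0.084]]
tongue tip [[0.508 0.241 0.062]] [[0.504 0.247 0.062]]
[ 0.28638642 -0.55867785  0.37457553] 68.41381904023842
[-0.00103105 -0.0700678  -0.14356493] [[ 1.     0.     0.001]
 [ 0.     0.959 -0.282]
 [-0.001  0.282  0.959]]
```

```bash
python3 - <<'E'
from h import *
print(go([.46,-.15,.24],down(-39)))
E
```

```text
([-0.3217, -0.3771, -0.0088], [-0.0, 0.0, -30.3])
```

Emit:
move_arm:
  deltas:
    - [[-0.322,-0.377,-0.01],[0,0,-30]]
    - [[-0.322,-0.377,-0.01],[0,0,-30]]
    - [[-0.322,-0.377,-0.01],[0,0,-30]]
    - [[-0.322,-0.377,-0.01],[0,0,-30]]
    - [[-0.322,-0.377,-0.01],[0,0,-30]]
    - [[-0.322,-0.377,-0.01],[0,0,-30]]
    - [[-0.322,-0.377,-0.01],[0,0,-30]]
    - [[-0.322,-0.377,-0.01],[0,0,-30]]
  gripper: 0.6

```text
time_s: 1.35
tool_pos: [0.4606, -0.1479, 0.2417]
orientation: [-0.0, 0.942, -0.336, 0.0]
contact_force: [1.6, 0.1, -0.7]
opening: 0.0512
```

```bash
python3 - <<'E'
from h import *
print(pose()[0],go([.40,.21,.2],down(-39)))
E
```

```text
[ 0.46059806 -0.14785663  0.24167027] ([-0.2734, -0.2387, 0.0416], [-0.0, -0.0, -0.3])
```

Emit:
move_arm:
  deltas:
    - [[-0.273,-0.239,0.04],[0,0,0]]
    - [[-0.273,-0.239,0.04],[0,0,0]]
    - [[-0.273,-0.239,0.04],[0,0,0]]
    - [[-0.273,-0.239,0.04],[0,0,0]]
    - [[-0.273,-0.239,0.04],[0,0,0]]
    - [[-0.273,-0.239,0.04],[0,0,0]]
    - [[-0.273,-0.239,0.04],[0,0,0]]
    - [[-0.273,-0.239,0.04],[0,0,0]]

```text
time_s: 2.35
tool_pos: [0.4004, 0.2099, 0.2016]
orientation: [0.0, 0.942, -0.335, 0.001]
contact_force: [-0.3, 0.3, 0.6]
opening: 0.0512
```

```bash
python3 - <<'E'
from h import *
print(pose()[0])
w=cam("wrist");save(w,"w1.png")
C=np.array([.572,.246]);t=np.radians(11);X=np.array([np.cos(t),np.sin(t)]);Y=np.array([-X[1],X[0]])
f=lambda x,y,z:[*(C+x*X+y*Y),z]
print(proj(w,[f(-.16,0,.092),f(-.098,0,.062),f(-.064,0,.062),f(-.037,0,.084),f(-.082,.137,.054),f(-.082,-.137,.054)]).round())
hsv=cv2.cvtColor(w["pixels"],cv2.COLOR_RGB2HSV)
m=cv2.inRange(hsv,(0,150,60),(6,255,255))
for c in cv2.findContours(m,0,1)[0]:
    if cv2.contourArea(c)>20: print("red",cv2.boundingRect(c),cv2.contourArea(c))
E
```

```text
[0.40044179 0.20990846 0.20163308]
[[334. 180.]
 [375. 123.]
 [400.  94.]
 [429.  66.]
 [271.   6.]
 [480. 198.]]
red (163, 363, 56, 37) 750.5
red (323, 122, 49, 66) 941.0
red (368, 85, 29, 32) 396.5
```

View pics/w1.png

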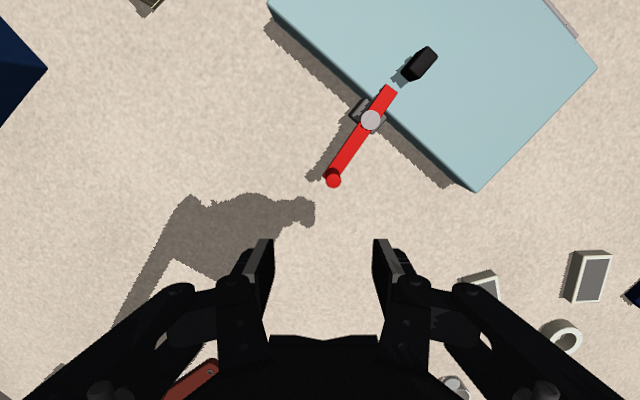

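The wrist view shows the pin top at (333,180), the pivot cap at (371,119), the tab top near (427,58) and the lid's front corners at (268,3) and (475,192). All are within a few pixels of my model. I'll refine with these and plan the pin grasp.

```bash
python3 - <<'E'
from h import *
w=cam("wrist")
P=onz(w,[(268,3),(475,192),(598,67)],.054);print(P.round(4))
for i in (0,1):d=P[i+1]-P[i];print(np.linalg.norm(d[:2]).round(4),np.degrees(np.arctan2(d[1],d[0])).round(1))
print("pin",onz(w,(333,180),.092).round(4))
p=onz(w,(333,180),.092)[0];print(go([p[0],p[1],.068],down(-39)))
E
```

```text
[[0.466  0.3678 0.054 ]
 [0.5166 0.1041 0.054 ]
 [0.6758 0.1337 0.054 ]]
0.2685 -79.1
0.162 10.5
pin [[0.4147 0.2149 0.092 ]]
([0.0067, -0.0132, 0.1338], [-0.0, -0.1, -0.3])
```

Emit:
move_arm:
  deltas:
    - [[0.007,-0.013,0.04],[0,0,0]]
    - [[0.007,-0.013,0.07],[0,0,0]]
    - [[0.007,-0.013,0.1],[0,0,0]]
    - [[0.007,-0.013,0.12],[0,0,0]]
    - [[0.007,-0.013,0.133],[0,0,0]]
    - [[0.007,-0.013,0.133],[0,0,0]]

```text
time_s: 3.2
tool_pos: [0.4146, 0.2136, 0.0682]
orientation: [0.0, 0.941, -0.337, 0.0]
contact_force: [0.5, -0.1, 0.1]
opening: 0.0513
```

Emit:
move_arm:
  deltas:
    - [[0,0,0],[0,0,0]]
    - [[0,0,0],[0,0,0]]
    - [[0,0,0],[0,0,0]]
    - [[0,0,0],[0,0,0]]
    - [[0,0,0],[0,0,0]]
    - [[0,0,0],[0,0,0]]
  gripper: 0
  squeeze: 20

```text
time_s: 3.95
tool_pos: [0.4152, 0.2138, 0.069]
orientation: [0.0, 0.941, -0.337, 0.001]
contact_force: [-0.8, -0.0, 6.1]
opening: 0.0134
```

```bash
cat >> h.py <<'E'
C=np.array([.571,.2525]);YAW=10.8;t_=np.radians(YAW);X=np.array([np.cos(t_),np.sin(t_)]);Y=np.array([-X[1],X[0]])
def kit(x,y,z): return np.array([*(C+x*X+y*Y),z])
E
python3 - <<'E'
from h import *
p=pose()[0];print(p)
piv=kit(-.098,0,0)[:2]
d=p[:2]-piv;print(np.linalg.norm(d),np.degrees(np.arctan2(*d[::-1]))-YAW-180)
for th in (.4,.7,1.0,1.3,1.45):
    a=np.radians(YAW+180)+th
    print(th,go([*(piv+.062*np.array([np.cos(a),np.sin(a)])),p[2]])[0])
E
```

```text
[0.41518788 0.21384341 0.06895021]
0.06291085166410516 -351.98151981550643
0.4 [0.0151, 0.0058, 0.0]
0.7 [0.0335, 0.0085, 0.0]
1.0 [0.0518, 0.0056, 0.0001]
1.3 [0.0684, -0.0025, 0.0001]
1.45 [0.0756, -0.0084, 0.0001]
```

Emit:
move_arm:
  deltas:
    - [[0.015,0.006,0],[0,0,0]]
    - [[0.025,0.008,0],[0,0,0]]
    - [[0.034,0.0085,0],[0,0,0]]
    - [[0.043,0.008,0],[0,0,0]]
    - [[0.052,0.0055,0],[0,0,0]]
    - [[0.068,-0.0025,0],[0,0,0]]
    - [[0.076,-0.008,0],[0,0,0]]
    - [[0.076,-0.008,0],[0,0,0]]

```text
time_s: 4.95
tool_pos: [0.4802, 0.1713, 0.0688]
orientation: [0.0, 0.941, -0.338, 0.001]
contact_force: [0.8, -2.5, -2.1]
opening: 0.0131
```

Emit:
move_arm:
  deltas:
    - [[0,0,0],[0,0,0]]
    - [[0,0,0],[0,0,0]]
    - [[0,0,-0.03],[0,0,0]]
    - [[0,0,-0.06],[0,0,0]]
    - [[0,0,-0.1],[0,0,0]]
    - [[0,0,-0.12],[0,0,0]]
  gripper: 0.6

```text
time_s: 5.7
tool_pos: [0.4811, 0.1719, 0.1919]
orientation: [-0.001, 0.941, -0.337, 0.003]
contact_force: [0.1, -0.1, 0.1]
opening: 0.0513
```

```bash
python3 - <<'E'
from h import *
w=cam("wrist");save(w,"w2.png")
tab=kit(-.037,0,.084);print(proj(w,[tab,kit(-.082,.137,.054),kit(-.082,-.137,.054)]).round())
print(go([*kit(-.037,0,0)[:2],.15],down(YAW+90)),go([*kit(-.037,0,0)[:2],.15],down(YAW-90)))
print(bot.get_obs()["joint_pos"].round(2))
E
```

```text
[[318.  87.]
 [164.  27.]
 [394. 217.]]
([-0.0065, -0.0897, 0.0446], [0.4, -0.6, -140.2]) ([-0.0065, -0.0897, 0.0446], [-0.5, -0.3, 39.8])
[ 0.19 -0.03  1.87 -0.    1.3   0.88]
```

View pics/w2.png

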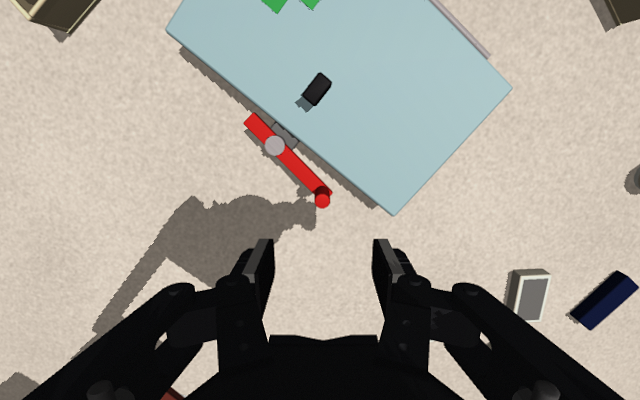

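The latch sits at about 1.45 rad, and the tab top at (320,86) matches the prediction. Next I'll go to the tab.

Emit:
move_arm:
  deltas:
    - [[-0.006,-0.09,0.02],[0,0,10]]
    - [[-0.006,-0.09,0.04],[0,0,20]]
    - [[-0.006,-0.09,0.045],[0,0,30]]
    - [[-0.006,-0.09,0.045],[0,0,40]]
    - [[-0.006,-0.09,0.045],[0,0,40]]
    - [[-0.006,-0.09,0.045],[0,0,40]]
  gripper: 0.5

```text
time_s: 6.5
tool_pos: [0.5351, 0.2454, 0.1495]
orientation: [-0.003, 0.77, -0.638, 0.004]
contact_force: [0.0, 0.1, 0.2]
opening: 0.0429
```

```bash
python3 - <<'E'
from h import *
print(go([*kit(-.037,0,0)[:2],.059],down(YAW-90)))
E
```

```text
([-0.0003, 0.0013, 0.0905], [-0.6, -0.1, -0.0])
```

Emit:
move_arm:
  deltas:
    - [[0,0.001,0.04],[0,0,0]]
    - [[0,0.001,0.07],[0,0,0]]
    - [[0,0.001,0.09],[0,0,0]]
    - [[0,0.001,0.09],[0,0,0]]

```text
time_s: 7.0
tool_pos: [0.5339, 0.2449, 0.058]
orientation: [-0.002, 0.771, -0.637, 0.003]
contact_force: [0.2, 0.3, -0.9]
opening: 0.0428
```

Emit:
move_arm:
  deltas:
    - [[0,0,0],[0,0,0]]
    - [[0,0,0],[0,0,0]]
    - [[0,0,0],[0,0,0]]
    - [[0,0,0],[0,0,0]]
    - [[0,0,0],[0,0,0]]
    - [[0,0,0],[0,0,0]]
  gripper: 0
  squeeze: 40

```text
time_s: 7.75
tool_pos: [0.535, 0.2447, 0.0594]
orientation: [-0.003, 0.771, -0.637, 0.004]
contact_force: [-1.6, -5.0, 6.3]
opening: 0.013
```

```bash
cat >> h.py <<'E'
def lidrows(ths,tilt,off=0.0,g0=None):
    """deltas: grasp point follows lid arc from current angle th0=ths[0], tool tilted by tilt(th)"""
    p,r=pose(); hinge=kit(.082,0,.045); g=p-r.apply([0,0,.019])
    yk=np.array([*Y,0]); rows=[]
    for th in ths[1:]:
        rel=R.from_rotvec(yk*(th-ths[0])); gn=hinge+rel.apply(g-hinge)
        q=R.from_rotvec(yk*(tilt(th)-tilt(ths[0])))*r
        pn=gn+q.apply([0,0,.019])
        rows.append([np.round(r.inv().apply(pn-p),3).tolist(),np.round((r.inv()*q).as_rotvec(degrees=True),1).tolist()])
    return rows
E
python3 - <<'E'
from h import *
print(pose()[0],bot.get_obs()["joint_pos"].round(2))
f=lambda t:min(t,.7)
print(lidrows([0,.1,.2,.3,.4,.5,.6,.7,.7],f))
E
```

```text
[0.53495804 0.24470094 0.05941211] [ 0.3   0.31  1.76 -0.    1.06  1.68]
[[[0.0, -0.002, -0.012], [-5.7, -0.0, -0.0]], [[0.0, -0.005, -0.023], [-11.5, -0.0, -0.0]], [[0.0, -0.01, -0.034], [-17.2, -0.0, -0.0]], [[0.0, -0.015, -0.045], [-22.9, -0.0, -0.1]], [[0.0, -0.022, -0.055], [-28.6, -0.0, -0.1]], [[0.0, -0.029, -0.064], [-34.4, -0.0, -0.1]], [[0.0, -0.038, -0.073], [-40.1, -0.0, -0.1]], [[0.0, -0.038, -0.073], [-40.1, -0.0, -0.1]]]
```

Emit:
move_arm:
  deltas:
    - [[0,-0.002,-0.012],[-5.7,0,0]]
    - [[0,-0.005,-0.023],[-11.5,0,0]]
    - [[0,-0.01,-0.034],[-17.2,0,0]]
    - [[0,-0.015,-0.045],[-22.9,0,0]]
    - [[0,-0.022,-0.055],[-28.6,0,0]]
    - [[0,-0.029,-0.064],[-34.4,0,0]]
    - [[0,-0.038,-0.073],[-40,0,0]]
    - [[0,-0.038,-0.073],[-40,0,0]]

```text
time_s: 8.75
tool_pos: [0.5708, 0.2517, 0.1325]
orientation: [0.264, 0.724, -0.599, -0.217]
contact_force: [-5.3, -2.8, 4.4]
opening: 0.0134
```

```bash
python3 - <<'E'
from h import *
o=bot.get_obs();print(o["joint_pos"].round(2),o["contact_force"].round(1))
print(lidrows([.7,.8,.9,1.0,1.1,1.2,1.3,1.4,1.4],lambda t:min(t,1.0)))
E
```

```text
[0.26 0.87 0.96 0.05 2.01 1.65] [-5.3 -2.8  4.4]
[[[0.0, -0.002, -0.012], [-5.7, 0.0, -0.0]], [[0.0, -0.005, -0.023], [-11.5, 0.0, -0.0]], [[0.0, -0.01, -0.035], [-17.2, 0.0, -0.0]], [[0.0, -0.017, -0.045], [-17.2, 0.0, -0.0]], [[0.0, -0.025, -0.054], [-17.2, 0.0, -0.0]], [[0.0, -0.034, -0.062], [-17.2, 0.0, -0.0]], [[0.0, -0.044, -0.07], [-17.2, 0.0, -0.0]], [[0.0, -0.044, -0.07], [-17.2, 0.0, -0.0]]]
```

Emit:
move_arm:
  deltas:
    - [[0,-0.002,-0.012],[-5.7,0,0]]
    - [[0,-0.005,-0.023],[-11.5,0,0]]
    - [[0,-0.01,-0.035],[-17.2,0,0]]
    - [[0,-0.017,-0.045],[-17.2,0,0]]
    - [[0,-0.025,-0.054],[-17.2,0,0]]
    - [[0,-0.034,-0.062],[-17.2,0,0]]
    - [[0,-0.044,-0.07],[-17.2,0,0]]
    - [[0,-0.044,-0.07],[-17.2,0,0]]

```text
time_s: 9.75
tool_pos: [0.6323, 0.2638, 0.1563]
orientation: [0.367, 0.678, -0.56, -0.304]
contact_force: [-6.3, 6.7, -0.2]
opening: 0.0133
```

```bash
python3 - <<'E'
from h import *
o=bot.get_obs();print(o["joint_pos"].round(2),o["contact_force"].round(1))
b=cam("side");save(b,"d2.png")
E
```

```text
[0.25 1.44 0.09 0.11 2.6  1.69] [-6.3  6.7 -0.2]
```

View pics/d2.png

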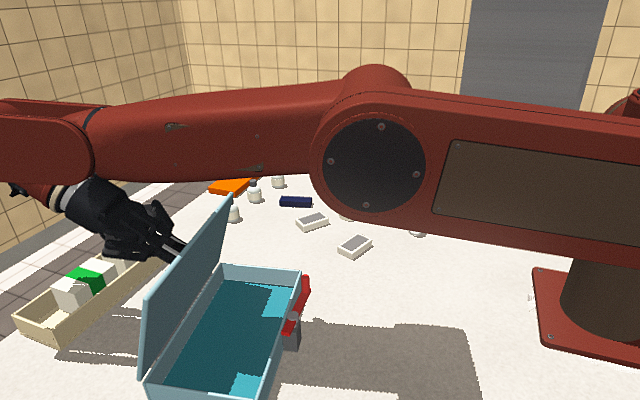

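The lid stands open at roughly 70°, but the arm is near full stretch. I'll compute the angle from the grasp point and finish with less tool tilt.

```bash
python3 - <<'E'
from h import *
p,r=pose();g=p-r.apply([0,0,.019]);h=kit(.082,0,.045);d=g-h;dx=d[:2]@X
print(dx,d[2],np.arctan2(d[2],-dx)-np.arctan2(.033,.119))
print(lidrows([1.25,1.25,1.28,1.32,1.36,1.4,1.45,1.5],lambda t:1.0-min(.5,(t-1.25)*2)))
E
```

```text
-0.003686533563419502 0.12174251767733825 1.2700107929110716
[[[0.0, 0.0, 0.0], [0.0, 0.0, 0.0]], [[0.0, -0.003, -0.003], [3.4, 0.0, 0.0]], [[0.0, -0.007, -0.007], [8.0, 0.0, 0.0]], [[0.0, -0.012, -0.011], [12.6, 0.0, 0.0]], [[0.0, -0.016, -0.016], [17.2, 0.0, 0.0]], [[0.0, -0.022, -0.021], [22.9, 0.1, 0.0]], [[0.0, -0.028, -0.026], [28.6, 0.1, 0.0]]]
```

Emit:
move_arm:
  deltas:
    - [[0,-0.003,-0.003],[3.4,0,0]]
    - [[0,-0.007,-0.007],[8,0,0]]
    - [[0,-0.012,-0.011],[12.6,0,0]]
    - [[0,-0.016,-0.016],[17,0,0]]
    - [[0,-0.022,-0.021],[23,0,0]]
    - [[0,-0.026,-0.024],[27,0,0]]
    - [[0,-0.026,-0.024],[27,0,0]]

```text
time_s: 10.68
tool_pos: [0.6651, 0.2703, 0.1477]
orientation: [0.198, 0.745, -0.615, -0.165]
contact_force: [-2.4, -1.1, -0.7]
opening: 0.0129
```

```bash
python3 - <<'E'
from h import *
p,r=pose();g=p-r.apply([0,0,.019]);h=kit(.082,0,.045);d=g-h;dx=d[:2]@X
o=bot.get_obs();print(o["joint_pos"].round(2),o["contact_force"].round(1))
print(dx,d[2],np.arctan2(d[2],-dx)-np.arctan2(.033,.119))
up=p+[0,0,.12]+0.04*np.array([*X,0]);print(go(up),go(p+[0,0,.12]), r.as_matrix().round(2))
E
```

```text
[0.26 0.97 0.71 0.04 1.99 1.65] [-2.4 -1.1 -0.7]
0.023266312554088314 0.11913500391511174 1.4931491172562177
([-0.0001, 0.0251, -0.124], None) ([-0.0002, 0.0598, -0.104], None) [[ 0.19 -0.85 -0.49]
 [-0.98 -0.17 -0.09]
 [-0.    0.5  -0.87]]
```

Emit:
move_arm:
  deltas:
    - [[0,0,0],[0,0,0]]
    - [[0,0,0],[0,0,0]]
    - [[0,0,-0.02],[0,0,0]]
    - [[0,0,-0.05],[0,0,0]]
    - [[0,0,-0.09],[0,0,0]]
    - [[0,0,-0.13],[0,0,0]]
    - [[0,0,-0.13],[0,0,0]]
  gripper: 0.45

```text
time_s: 11.55
tool_pos: [0.7166, 0.2779, 0.2531]
orientation: [0.198, 0.745, -0.615, -0.165]
contact_force: [-0.0, 0.7, -1.0]
opening: 0.0387
```

```bash
python3 - <<'E'
from h import *
print(go([.64,.1,.33],down(-30)), go([.55,-.06,.3],down(-28)),bot.get_obs()["joint_pos"].round(2))
b=cam("side");save(b,"d3.png");hsv=cv2.cvtColor(b["pixels"],cv2.COLOR_RGB2HSV)
from m1 import rects
print(rects(b,.018,(0,0,40),(179,60,115),(290,205,380,260),60))
E
```

```text
([0.1601, 0.1328, -0.013], [27.9, 13.0, -48.0]) ([0.3004, 0.2208, 0.0717], [27.8, 13.5, -49.9]) [0.25 1.22 0.09 0.05 2.35 1.66]
[]
```

Emit:
move_arm:
  deltas:
    - [[0.02,0.04,-0.05],[10,0,0]]
    - [[0.08,0.1,-0.04],[20,3,-10]]
    - [[0.16,0.133,-0.013],[27,7,-20]]
    - [[0.16,0.133,-0.013],[28,13,-30]]
    - [[0.16,0.133,-0.013],[28,13,-40]]
    - [[0.16,0.133,-0.013],[28,13,-48]]
    - [[0.3,0.22,0.07],[28,13,-49]]
    - [[0.3,0.22,0.07],[28,13,-50]]
  gripper: 1

```text
time_s: 12.6
tool_pos: [0.5831, -0.0065, 0.3144]
orientation: [-0.006, 0.971, -0.24, 0.004]
contact_force: [1.7, -0.7, 0.0]
opening: 0.0854
```

```bash
python3 - <<'E'
from h import *
print(go([.5,-.06,.3],down(-28)),bot.get_obs()["joint_pos"].round(2))
E
```

```text
([-0.0486, 0.0863, 0.0129], [-0.8, -0.3, 0.2]) [-0.15  0.07  1.54  0.01  1.52  0.33]
```

```bash
cat > kin.py <<'E'
import numpy as np
from scipy.optimize import fsolve
D=[(.2211,1.5275,1.3947,.6244,.2303),(-.03,1.87,1.30,.511,.1919),(.31,1.76,1.06,.5883,.0594),(.87,.96,2.01,.624,.1325),(1.44,.09,2.6,.685,.1563),(.97,.71,1.99,.718,.1477),(1.22,.09,2.35,.7686,.2531),(.07,1.54,1.52,.583,.3144)]
A=[];b=[]
for q2,q3,q5,r,z in D:
    f=q2+q3;t=f+q5; A+=[[1,0,np.sin(q2),np.sin(f),np.cos(f),np.sin(t)],[0,1,np.cos(q2),np.cos(f),-np.sin(f),np.cos(t)]];b+=[r,z]
p,res,_,_=np.linalg.lstsq(np.array(A),np.array(b),rcond=None)
def fk(q2,q3,t):
    f=q2+q3
    return (p[0]+p[2]*np.sin(q2)+p[3]*np.sin(f)+p[4]*np.cos(f)+p[5]*np.sin(t), p[1]+p[2]*np.cos(q2)+p[3]*np.cos(f)-p[4]*np.sin(f)+p[5]*np.cos(t))
def ik(r,z,tilt): # tilt deg, + pointing inward
    t=np.pi+np.radians(tilt)
    s,i,ok,m=fsolve(lambda q:np.subtract(fk(q[0],q[1],t),(r,z)),(.5,1.3),full_output=True)
    return (s.round(2).tolist()+[round(t-s.sum(),2)]) if ok==1 else None
if __name__=="__main__":
    print(p.round(3),np.abs(np.array(A)@p-b).max())
    for r in (.5,.55,.6,.65,.7):
        print(r,"in",[(a,ik(r,.01,a)) for a in (40,50,60)],"out",[(a,ik(r,.07,-a)) for a in (45,55,65,75)])
E
python3 kin.py
```

```text
[0.008 0.31  0.404 0.547 0.052 0.325] 0.0035121973817842655
0.5 in [(40, [0.75, 1.41, np.float64(1.68)]), (50, [0.89, 1.27, np.float64(1.86)]), (60, [1.03, 1.13, np.float64(2.03)])] out [(45, [-0.3, 2.58, np.float64(0.08)]), (55, [-0.24, 2.66, np.float64(-0.24)]), (65, [-0.04, 2.69, np.float64(-0.64)]), (75, [0.27, 2.65, np.float64(-1.09)])]
0.55 in [(40, [0.85, 1.25, np.float64(1.75)]), (50, [0.99, 1.09, np.float64(1.94)]), (60, [1.14, 0.93, np.float64(2.12)])] out [(45, [-0.13, 2.45, np.float64(0.04)]), (55, [-0.08, 2.53, np.float64(-0.27)]), (65, [0.08, 2.57, np.float64(-0.64)]), (75, [0.32, 2.54, np.float64(-1.03)])]
0.6 in [(40, [0.96, 1.06, np.float64(1.82)]), (50, [1.11, 0.88, np.float64(2.03)]), (60, [1.28, 0.68, np.float64(2.23)])] out [(45, [0.0, 2.33, np.float64(0.03)]), (55, [0.05, 2.41, np.float64(-0.28)]), (65, [0.17, 2.45, np.float64(-0.61)]), (75, [0.37, 2.44, np.float64(-0.97)])]
0.65 in [(40, [1.08, 0.85, np.float64(1.91)]), (50, [1.26, 0.61, np.float64(2.14)]), (60, [1.48, 0.32, np.float64(2.39)])] out [(45, [0.12, 2.2, np.float64(0.04)]), (55, [0.16, 2.28, np.float64(-0.26)]), (65, [0.26, 2.33, np.float64(-0.58)]), (75, [0.42, 2.33, np.float64(-0.91)])]
0.7 in [(40, [1.24, 0.57, np.float64(2.03)]), (50, [1.51, 0.17, np.float64(2.33)]), (60, None)] out [(45, [0.22, 2.08, np.float64(0.05)]), (55, [0.26, 2.16, np.float64(-0.24)]), (65, [0.34, 2.21, np.float64(-0.54)]), (75, [0.48, 2.21, np.float64(-0.86)])]
```

```bash
cat > ik.py <<'E'
from h import *
from kin import p as K
from scipy.optimize import least_squares
LO=np.array([-2.98,-.91,.09,-1.24,.2,-2.68]);HI=np.array([2.98,2.08,2.57,4.39,2.65,2.68])
def fk(q):
    f=q[1]+q[2]; a=R.from_euler('z',q[0])
    r=a*R.from_euler('y',f)*R.from_euler('z',q[3])*R.from_euler('y',q[4])*R.from_euler('z',q[5]+np.pi)
    w=np.array([K[0]+K[2]*np.sin(q[1])+K[3]*np.sin(f)+K[4]*np.cos(f),0,K[1]+K[2]*np.cos(q[1])+K[3]*np.cos(f)-K[4]*np.sin(f)])
    return a.apply(w)+r.apply([0,0,K[5]]),r
def ik(pt,rot,q0=None):
    q0=bot.get_obs()["joint_pos"] if q0 is None else q0
    def e(q):
        a,r=fk(q); return np.r_[(a-pt)*5,(rot.inv()*r).as_rotvec()]
    s=least_squares(e,np.clip(q0,LO+.01,HI-.01),bounds=(LO,HI)); return s.x,np.abs(s.fun).max(),np.minimum(s.x-LO,HI-s.x).min()
def tiltq(u,th):
    """tool down with jaw perpendicular to u(deg), then body leaned th deg towards +u"""
    a=np.radians(u); v=np.array([-np.sin(a),np.cos(a),0])
    return R.from_rotvec(v*np.radians(th))
E
python3 - <<'E'
from ik import *
q=[.25,1.44,.09,.11,2.6,1.69];a,r=fk(q);print(a,(r.as_quat()),"meas [.6323 .2638 .1563] wxyz .367,.678,-.56,-.304")
a,r=fk(bot.get_obs()["joint_pos"]);print(a,pose()[0],(r.inv()*pose()[1]).magnitude())
for nm,c,u in (("c1",(.46,-.056),68.5),("c2",(.588,-.121),52.8)):
  for s in (1,-1):
    uu=np.array([np.cos(np.radians(u)),np.sin(np.radians(u))])
    g=np.array(c)+s*.024*uu
    base=down(u-90)
    q=bot.get_obs()["joint_pos"]
    for th in (0,20,40,55,40,20,0,-20,-40,-55,-65):
        # body leaned toward E side by th
        rot=tiltq(u,s*th)*base
        z=.01 if th>50 else .07
        q,err,mar=ik(np.array([*g,z]),rot,q)
        print(nm,s,th,q.round(2),round(err,4),round(mar,2))
E
```

```text
[0.65979235 0.1874756  0.15463356] [ 0.67932956 -0.55853841 -0.3067431   0.36394348] meas [.6323 .2638 .1563] wxyz .367,.678,-.56,-.304
[ 0.57766991 -0.08526468  0.31443933] [ 0.58307127 -0.00647598  0.31437499] 3.3477085346130177e-16
c1 1 0 [-0.07  0.04  2.06  0.    1.05  0.3 ] 0.0 0.51
c1 1 20 [ 0.14  0.17  1.95 -0.32  1.21  0.66] 0.0 0.62
c1 1 40 [ 0.29  0.38  1.82 -0.54  1.44  0.87] 0.0 0.7
c1 1 55 [ 0.36  0.68  1.69 -0.65  1.54  1.03] 0.0 0.59
c1 1 40 [ 0.29  0.38  1.82 -0.54  1.44  0.87] 0.0 0.7
c1 1 20 [ 0.14  0.17  1.95 -0.32  1.21  0.66] 0.0 0.62
c1 1 0 [-0.07  0.04  2.06 -0.    1.05  0.3 ] 0.0 0.51
c1 1 -20 [-0.31  0.02  2.12  0.41  1.02 -0.16] 0.0 0.45
c1 1 -40 [-0.53  0.15  2.12  0.77  1.14 -0.58] 0.0 0.45
c1 1 -55 [-0.65  0.32  2.08  0.96  1.3  -0.83] 0.0 0.49
c1 1 -65 [-0.71  0.45  2.04  1.05  1.41 -0.95] 0.0 0.53
c1 -1 0 [-0.17  0.01  2.09 -0.    1.05  0.2 ] 0.0 0.48
c1 -1 20 [-0.42  0.02  2.12  0.4   1.05 -0.25] 0.0 0.45
c1 -1 40 [-0.63  0.17  2.09  0.73  1.2  -0.64] 0.0 0.48
c1 -1 55 [-0.75  0.49  2.02  0.92  1.28 -0.95] 0.0 0.55
c1 -1 40 [-0.63  0.17  2.09  0.73  1.
[... 880 characters left out ...]
  1.12  1.14 -0.66] 0.0 0.68
c2 1 -65 [-0.67  0.55  1.87  1.26  1.26 -0.81] 0.0 0.7
c2 -1 0 [-0.24  0.31  1.75 -0.    1.09  0.41] 0.0 0.82
c2 -1 20 [-0.42  0.26  1.85  0.41  0.99  0.01] 0.0 0.72
c2 -1 40 [-0.6   0.33  1.89  0.83  1.06 -0.43] 0.0 0.68
c2 -1 55 [-0.71  0.58  1.86  1.11  1.15 -0.79] 0.0 0.71
c2 -1 40 [-0.6   0.33  1.89  0.83  1.06 -0.43] 0.0 0.68
c2 -1 20 [-0.42  0.26  1.85  0.41  0.99  0.01] 0.0 0.72
c2 -1 0 [-0.24  0.31  1.75  0.    1.09  0.41] 0.0 0.82
c2 -1 -20 [-0.08  0.44  1.61 -0.3   1.3   0.68] 0.0 0.94
c2 -1 -40 [ 0.04  0.64  1.44 -0.52  1.55  0.83] 0.0 0.72
c2 -1 -55 [ 0.1   0.81  1.32 -0.66  1.74  0.89] 0.0 0.58
c2 -1 -65 [ 0.13  0.92  1.23 -0.74  1.87  0.9 ] 0.0 0.5
```

```bash
python3 - <<'E'
from h import *
print(go([.49,-.12,.26],down(-22)))
E
```

```text
([-0.0296, 0.1446, 0.0523], [-0.8, -0.3, -5.8])
```

Emit:
move_arm:
  deltas:
    - [[-0.03,0.145,0.05],[-0.8,0,-6]]
    - [[-0.03,0.145,0.05],[-0.8,0,-6]]
    - [[-0.03,0.145,0.05],[-0.8,0,-6]]
    - [[-0.03,0.145,0.05],[-0.8,0,-6]]
  gripper: 0.75

```text
time_s: 13.1
tool_pos: [0.4898, -0.1221, 0.2639]
orientation: [0.002, 0.982, -0.191, 0.005]
contact_force: [0.1, -0.0, 0.5]
opening: 0.0639
```

```bash
cat > meas.py <<'E'
from h import *
def backs(d,lo=(0,0,40),hi=(179,45,140),amin=300,z=.018):
    hsv=cv2.cvtColor(d["pixels"],cv2.COLOR_RGB2HSV);m=cv2.inRange(hsv,lo,hi);out=[]
    for c in cv2.findContours(m,cv2.RETR_LIST,cv2.CHAIN_APPROX_NONE)[0]:
        if cv2.contourArea(c)<amin: continue
        P=onz(d,c.reshape(-1,2),z)[:,:2]
        (x,y),(w,h),a=cv2.minAreaRect((P*1000).astype(np.float32))
        if w<h: w,h,a=h,w,a+90
        if 50<w<80 and 24<h<50: out.append((round(x/1000,4),round(y/1000,4),round(w),round(h),round(a%180,1),c.reshape(-1,2).mean(0).round()))
    return out
E
python3 - <<'E'
from meas import *
w=cam("wrist");save(w,"w3.png");print(pose()[0],proj(w,[[.46,-.056,.018],[.588,-.121,.018]]))
for o in backs(w):print(o)
E
```

```text
[ 0.4907239  -0.1211943   0.26438542] [[281.85841513 128.91118203]
 [391.55558212 138.55208265]]
(0.7527, -0.2793, 53, 40, 143.6, array([536., 199.]))
(0.5876, -0.1198, 60, 31, 52.9, array([391., 134.]))
(0.4591, -0.0543, 60, 31, 68.4, array([281., 127.]))
```

View pics/w3.png

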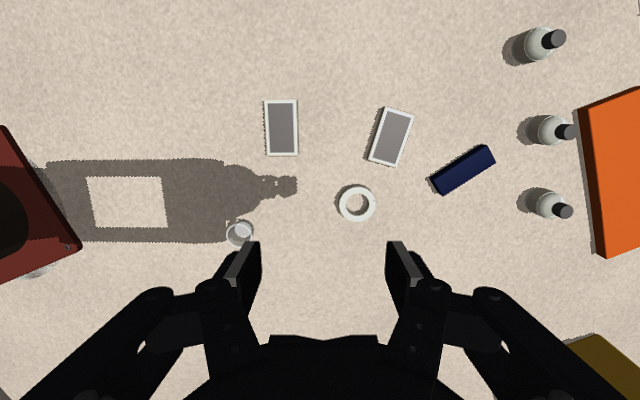

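The wrist view shows both cassettes grey side up, at (281,127) and (391,134), in agreement with the earlier fix. No third cassette is in sight. Now the tilted pre-grasp for c1.

```bash
cat > flip.py <<'E'
from ik import *
def U(u): return np.array([np.cos(np.radians(u)),np.sin(np.radians(u)),0])
def gpose(c,u,th,e=.022,z=.009,back=0.):
    rot=tiltq(u,th)*down(u-90); p=np.array([*c,0])+e*U(u)+[0,0,z]-back*rot.apply([0,0,1]); return p,rot
def show(pr): 
    q=ik(*pr); print("ikq",q[0].round(2),round(q[2],2)); print(go(*pr))
def fliprows(c,u,ths,th0,lift=.003,n=None):
    """cassette held rigid (centre c flat z=.009, long axis u); rows: body lean ths; lowest corner at lift; grip xy fixed"""
    p,r=pose(); hx,hy,hz=.036,.021,.009; v=np.cross([0,0,1],U(u))
    cor=np.array([np.array([*c,.009])+a*hx*U(u)+b*hy*v+k*hz*np.array([0,0,1]) for a in(-1,1) for b in(-1,1) for k in(-1,1)])-p
    for th,lf in ths:
        d=R.from_rotvec(v*np.radians(th-th0)); low=d.apply(cor)[:,2].min()
        pn=np.array([p[0],p[1],lf-low]); q=d*r
        print(th,[np.round(r.inv().apply(pn-p),3).tolist(),np.round((r.inv()*q).as_rotvec(degrees=True),1).tolist()],"tcp z",round(pn[2],3))
E
python3 - <<'E'
from flip import *
c=(.4591,-.0543);u=68.4
print(tiltq(u,50).apply([0,0,1]))
show(gpose(c,u,50,back=.09))
E
```

```text
[0.28199977 0.71225011 0.64278761]
ikq [ 0.42  0.59  1.62 -0.56  1.63  0.98] 0.68
([-0.057, -0.1413, 0.1968], [-50.0, -0.4, -0.6])
```

Emit:
move_arm:
  deltas:
    - [[-0.05,-0.14,0.04],[-10,0,0]]
    - [[-0.057,-0.141,0.06],[-20,0,0]]
    - [[-0.057,-0.141,0.08],[-30,0,0]]
    - [[-0.057,-0.141,0.12],[-40,0,0]]
    - [[-0.057,-0.141,0.16],[-50,0,-0.5]]
    - [[-0.057,-0.141,0.197],[-50,0,-0.5]]
    - [[-0.057,-0.141,0.197],[-50,0,-0.5]]

```text
time_s: 14.02
tool_pos: [0.4916, 0.0315, 0.0638]
orientation: [0.417, 0.89, -0.168, -0.077]
contact_force: [-0.8, -0.8, 0.2]
opening: 0.0643
```

```bash
python3 - <<'E'
from flip import *
c=(.4591,-.0543);u=68.4
show(gpose(c,u,50)); b=cam("side"); 
from m1 import rects
print(rects(b,.018,(0,0,40),(179,60,115),(290,205,380,260),60))
E
```

```text
ikq [ 0.34  0.61  1.74 -0.62  1.48  1.  ] 0.62
([0.0009, 0.0026, 0.0887], [0.2, -0.3, 0.0])
[(array([318., 239.]), array([539., -39.]), array([ 83., 135.]), 37.2)]
```

Emit:
move_arm:
  deltas:
    - [[0.001,0.0025,0.04],[0,0,0]]
    - [[0.001,0.0025,0.07],[0,0,0]]
    - [[0.001,0.0025,0.085],[0,0,0]]
    - [[0.001,0.0025,0.089],[0,0,0]]
    - [[0.001,0.0025,0.089],[0,0,0]]

```text
time_s: 14.7
tool_pos: [0.4704, -0.0338, 0.0126]
orientation: [0.416, 0.89, -0.17, -0.074]
contact_force: [-0.1, -0.3, 0.5]
opening: 0.0638
```

Emit:
move_arm:
  deltas:
    - [[0,0,0],[0,0,0]]
    - [[0,0,0],[0,0,0]]
    - [[0,0,0],[0,0,0]]
    - [[0,0,0],[0,0,0]]
  gripper: 0
  squeeze: 50

```text
time_s: 15.2
tool_pos: [0.4717, -0.0331, 0.0138]
orientation: [0.416, 0.89, -0.17, -0.073]
contact_force: [1.4, 2.6, 6.1]
opening: 0.0397
```

```bash
python3 - <<'E'
from flip import *
c=(.4591,-.0543);u=68.4
fliprows(c,u,[(50,.02),(40,.03),(30,.03),(20,.03),(10,.03),(0,.03),(-10,.03),(-20,.03)],50)
E
```

```text
50 [[0.0, 0.015, -0.013], [0.0, 0.0, 0.0]] tcp z 0.034
40 [[0.0, 0.031, -0.026], [10.0, -0.1, 0.1]] tcp z 0.054
30 [[0.001, 0.038, -0.032], [20.0, -0.1, 0.2]] tcp z 0.064
20 [[0.001, 0.045, -0.038], [30.0, -0.2, 0.3]] tcp z 0.072
10 [[0.001, 0.05, -0.042], [40.0, -0.2, 0.4]] tcp z 0.079
0 [[0.001, 0.055, -0.046], [50.0, -0.3, 0.6]] tcp z 0.085
-10 [[0.001, 0.058, -0.049], [60.0, -0.4, 0.7]] tcp z 0.089
-20 [[0.001, 0.059, -0.05], [70.0, -0.4, 0.8]] tcp z 0.091
```

Emit:
move_arm:
  deltas:
    - [[0,0,0],[0,0,0]]
    - [[0,-0.005,0.004],[0,0,0]]
    - [[0,-0.005,0.004],[0,0,0]]
    - [[0,-0.005,0.004],[0,0,0]]
  gripper: 0.7

```text
time_s: 15.7
tool_pos: [0.4715, -0.0331, 0.0071]
orientation: [0.416, 0.89, -0.17, -0.073]
contact_force: [0.9, -0.3, 1.1]
opening: 0.0598
```

Emit:
move_arm:
  deltas:
    - [[0,0,0],[0,0,0]]
    - [[0,0,0],[0,0,0]]
    - [[0,0,0],[0,0,0]]
    - [[0,0,0],[0,0,0]]
  gripper: 0
  squeeze: 60

```text
time_s: 16.2
tool_pos: [0.4717, -0.0331, 0.0073]
orientation: [0.416, 0.89, -0.17, -0.073]
contact_force: [-0.6, 0.9, 1.8]
opening: 0.0402
```

Emit:
move_arm:
  deltas:
    - [[0,0.015,-0.013],[0,0,0]]
    - [[0,0.031,-0.026],[10,0,0]]
    - [[0.001,0.038,-0.032],[20,0,0]]
    - [[0.001,0.045,-0.038],[30,0,0]]
    - [[0.001,0.05,-0.042],[40,0,0.4]]
    - [[0.001,0.055,-0.046],[50,0,0.6]]
    - [[0.001,0.058,-0.05],[60,0,0.7]]
    - [[0.001,0.06,-0.051],[70,0,0.8]]

```text
time_s: 17.2
tool_pos: [0.4726, -0.0331, 0.0873]
orientation: [-0.172, 0.966, -0.187, 0.043]
contact_force: [-0.9, 0.7, -2.2]
opening: 0.0403
```

```bash
python3 - <<'E'
from h import *
p,r=pose();print(p,-r.apply([0,0,1]));b=cam("side");cv2.imwrite("pics/d4.png",cv2.cvtColor(b["pixels"][100:300,200:500],cv2.COLOR_RGB2BGR).repeat(2,0).repeat(2,1))
E
```

```text
[ 0.47264649 -0.03306713  0.08734638] [-0.14729053 -0.3157781   0.93733115]
```

View pics/d4.png

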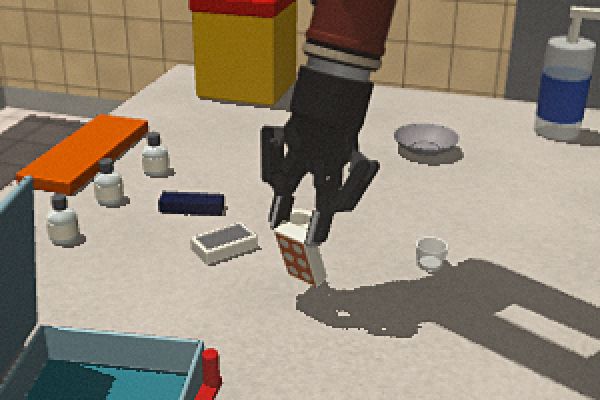

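The crop shows c1 (orange label) hanging from the fingers about 70° round, so the flip is working. I'll continue past vertical and set its edge down.

```bash
cat >> flip.py <<'E'
def rows2(c,u,p0,th0,ths,xy=None):
    p,r=pose(); hx,hy,hz=.036,.021,.009; v=np.cross([0,0,1],U(u))
    cor=np.array([np.array([*c,.009])+a*hx*U(u)+b*hy*v+k*hz*np.array([0,0,1]) for a in(-1,1) for b in(-1,1) for k in(-1,1)])-np.array(p0)
    r0=tiltq(u,th0)*down(u-90)
    for th,lf in ths:
        d=R.from_rotvec(v*np.radians(th-th0)); low=d.apply(cor)[:,2].min()
        pn=np.array([*(p[:2] if xy is None else xy),lf-low]); q=d*r0
        print(th,[np.round(r.inv().apply(pn-p),3).tolist(),np.round((r.inv()*q).as_rotvec(degrees=True),1).tolist()],"tcp z",round(pn[2],3), "ik",ik(pn,q)[2].round(2))
E
python3 - <<'E'
from flip import *
rows2((.4591,-.0543),68.4,(.4717,-.0331,.0073),50,[(-30,.02),(-40,.02),(-50,.02),(-60,.02),(-68,.015),(-68,.008),(-68,.003)])
E
```

```text
-30 [[-0.0, 0.002, 0.005], [9.3, -1.2, -0.1]] tcp z 0.081 ik 0.45
-40 [[-0.0, 0.002, 0.006], [19.3, -1.2, 0.0]] tcp z 0.08 ik 0.46
-50 [[-0.0, 0.002, 0.005], [29.3, -1.2, 0.1]] tcp z 0.081 ik 0.48
-60 [[-0.0, 0.002, 0.006], [39.3, -1.2, 0.2]] tcp z 0.08 ik 0.51
-68 [[-0.0, 0.005, 0.012], [47.3, -1.2, 0.3]] tcp z 0.073 ik 0.55
-68 [[-0.0, 0.007, 0.019], [47.3, -1.2, 0.3]] tcp z 0.066 ik 0.55
-68 [[-0.0, 0.009, 0.023], [47.3, -1.2, 0.3]] tcp z 0.061 ik 0.56
```

Emit:
move_arm:
  deltas:
    - [[0,0.002,0.005],[9.3,-1.2,0]]
    - [[0,0.002,0.006],[19.3,-1.2,0]]
    - [[0,0.002,0.005],[29.3,-1.2,0]]
    - [[0,0.002,0.006],[39.3,-1.2,0.2]]
    - [[0,0.005,0.012],[47.3,-1.2,0.3]]
    - [[0,0.007,0.019],[47.3,-1.2,0.3]]
    - [[0,0.009,0.023],[47.3,-1.2,0.3]]
    - [[0,0.009,0.023],[47.3,-1.2,0.3]]

```text
time_s: 18.25
tool_pos: [0.4725, -0.0353, 0.0622]
orientation: [-0.548, 0.815, -0.154, 0.105]
contact_force: [-1.7, -0.0, -0.3]
opening: 0.0403
```

```bash
python3 - <<'E'
from h import *
p,r=pose();print(p,bot.get_obs()["contact_force"])
print(go(p+[0,0,.1]),(-r.apply([0,0,1])).round(2))
E
```

```text
[ 0.47251499 -0.03530997  0.06221788] [-1.73953647 -0.03276417 -0.34418545]
([0.0002, -0.0926, -0.0377], None) [-0.34 -0.86  0.38]
```

Emit:
move_arm:
  deltas:
    - [[0,0,0],[0,0,0]]
    - [[0,0,0],[0,0,0]]
    - [[0,0,0],[0,0,0]]
    - [[0,0,0],[0,0,0]]
    - [[0,-0.02,-0.01],[0,0,0]]
    - [[0,-0.06,-0.025],[0,0,0]]
    - [[0,-0.14,-0.06],[-10,0,0]]
    - [[0,-0.18,-0.075],[-20,0,0]]
  gripper: 0.75

```text
time_s: 19.25
tool_pos: [0.4711, -0.0374, 0.2443]
orientation: [-0.401, 0.897, -0.172, 0.076]
contact_force: [1.7, -1.3, 0.4]
opening: 0.0644
```

```bash
python3 - <<'E'
from meas import *
print(pose()[0],go([.46,-.13,.26],down(-21.6)))
b=cam("side");save(b,"d5.png")
hsv=cv2.cvtColor(b["pixels"],cv2.COLOR_RGB2HSV)
m=cv2.inRange(hsv[:,290:400],(3,120,50),(14,255,255));print((m[205:290]>0).sum(),proj(b,[[.456,-.067,.018]]))
E
```

```text
[ 0.47109442 -0.03742374  0.24434199] ([0.0239, 0.0484, -0.0776], [-48.2, 0.0, -0.2])
193 [[358.39767161 239.65309748]]
```

Emit:
move_arm:
  deltas:
    - [[0.01,0.02,-0.04],[-10,0,0]]
    - [[0.024,0.048,-0.077],[-20,0,0]]
    - [[0.024,0.048,-0.077],[-30,0,0]]
    - [[0.024,0.048,-0.077],[-40,0,0]]
    - [[0.024,0.048,-0.077],[-48,0,0]]
    - [[0.024,0.048,-0.077],[-48,0,0]]

```text
time_s: 20.05
tool_pos: [0.4655, -0.1284, 0.2797]
orientation: [0.008, 0.983, -0.185, 0.013]
contact_force: [0.1, 0.6, -0.4]
opening: 0.0642
```

```bash
python3 - <<'E'
from meas import *
w=cam("wrist");save(w,"w4.png");print(pose()[0])
hsv=cv2.cvtColor(w["pixels"],cv2.COLOR_RGB2HSV)
for o in backs(w):print("grey",o)
for o in backs(w,(0,100,50),(16,255,255)):print("orange",o)
E
```

```text
[ 0.46518633 -0.1291615   0.27935732]
grey (0.7511, -0.2794, 54, 40, 147.0, array([535., 186.]))
grey (0.7702, -0.1814, 51, 38, 162.0, array([537., 119.]))
grey (0.5873, -0.1199, 61, 31, 53.1, array([400., 124.]))
orange (0.4627, -0.0526, 66, 35, 70.0, array([296., 110.]))
```

View pics/w4.png

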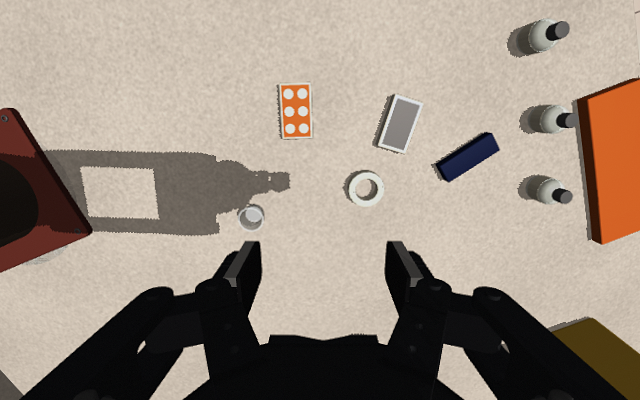

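The orange cassette now lies label up at (296,110), which is (0.463, -0.053). I'll pick it up with the tool straight down.

```bash
python3 - <<'E'
from h import *
print(go([.4627,-.0526,.06],down(-20)),go([.4627,-.0526,.006],down(-20)))
E
```

```text
([-0.0365, -0.0726, 0.2177], [0.6, -1.6, -1.4]) ([-0.0381, -0.0732, 0.2716], [0.6, -1.6, -1.4])
```

Emit:
move_arm:
  deltas:
    - [[-0.036,-0.072,0.05],[0.6,-1.6,-1.4]]
    - [[-0.0365,-0.0726,0.11],[0.6,-1.6,-1.4]]
    - [[-0.0365,-0.0726,0.17],[0.6,-1.6,-1.4]]
    - [[-0.0365,-0.0726,0.218],[0.6,-1.6,-1.4]]
    - [[-0.037,-0.073,0.245],[0.6,-1.6,-1.4]]
    - [[-0.038,-0.073,0.265],[0.6,-1.6,-1.4]]
    - [[-0.038,-0.073,0.27],[0.6,-1.6,-1.4]]
    - [[-0.038,-0.073,0.27],[0.6,-1.6,-1.4]]

```text
time_s: 21.1
tool_pos: [0.4625, -0.0534, 0.0076]
orientation: [-0.0, 0.985, -0.175, -0.0]
contact_force: [0.2, -0.5, -0.3]
opening: 0.0643
```

Emit:
move_arm:
  deltas:
    - [[0,0,0],[0,0,0]]
    - [[0,0,0],[0,0,0]]
    - [[0,0,0],[0,0,0]]
    - [[0,0,0],[0,0,0]]
  gripper: 0
  squeeze: 40

```text
time_s: 21.6
tool_pos: [0.4637, -0.054, 0.009]
orientation: [0.0, 0.985, -0.175, 0.001]
contact_force: [-1.5, -0.7, 6.9]
opening: 0.0404
```

```bash
python3 - <<'E'
from h import *
p=pose()[0]
print(p,go(p+[0,0,.1]),go([*kit(-.02,-.06,0)[:2],.15],down(YAW-90)))
E
```

```text
[ 0.46374014 -0.05397353  0.00900292] ([0.0002, -0.0, -0.1], None) ([0.0094, -0.263, -0.1409], [-0.1, -0.1, 59.1])
```

Emit:
move_arm:
  deltas:
    - [[0,0,-0.05],[0,0,0]]
    - [[0,-0.03,-0.1],[0,0,10]]
    - [[0.009,-0.08,-0.141],[0,0,20]]
    - [[0.009,-0.14,-0.141],[0,0,30]]
    - [[0.009,-0.2,-0.141],[0,0,40]]
    - [[0.009,-0.25,-0.141],[0,0,50]]
    - [[0.009,-0.263,-0.141],[0,0,59]]
    - [[0.009,-0.263,-0.141],[0,0,59]]

```text
time_s: 22.6
tool_pos: [0.562, 0.1912, 0.15]
orientation: [-0.0, 0.772, -0.635, 0.001]
contact_force: [0.4, -1.1, -1.2]
opening: 0.0412
```

```bash
python3 - <<'E'
from h import *
print(bot.get_obs()["joint_pos"].round(2),go([*kit(-.02,-.06,0)[:2],.0135],down(YAW-90)))
E
```

```text
[ 0.2   0.21  1.69 -0.    1.23  1.57] ([0.0013, -0.0, 0.1365], [-0.1, -0.1, 0.3])
```

Emit:
move_arm:
  deltas:
    - [[0.001,0,0.05],[0,0,0]]
    - [[0.001,0,0.09],[0,0,0]]
    - [[0.001,0,0.115],[0,0,0]]
    - [[0.001,0,0.13],[0,0,0]]
    - [[0.001,0,0.135],[0,0,0]]
    - [[0.001,0,0.136],[0,0,0]]
    - [[0.001,0,0.136],[0,0,0]]

```text
time_s: 23.48
tool_pos: [0.5634, 0.1903, 0.0152]
orientation: [-0.001, 0.772, -0.635, 0.002]
contact_force: [-0.4, 0.2, -0.4]
opening: 0.0404
```

Emit:
move_arm:
  deltas:
    - [[0,0,0],[0,0,0]]
    - [[0,0,0],[0,0,0]]
    - [[0,0,0],[0,0,0]]
    - [[0,0,-0.02],[0,0,0]]
    - [[0,0,-0.06],[0,0,0]]
    - [[0,0,-0.12],[0,0,0]]
    - [[0,0,-0.18],[0,0,0]]
    - [[0,0,-0.23],[0,0,0]]
  gripper: 0.65

```text
time_s: 24.48
tool_pos: [0.5629, 0.1905, 0.2498]
orientation: [-0.003, 0.772, -0.635, 0.003]
contact_force: [0.4, 0.4, -0.3]
opening: 0.0549
```

```bash
python3 - <<'E'
from meas import *
w=cam("wrist");save(w,"w5.png");print(pose()[0])
for o in backs(w,(0,100,50),(16,255,255),z=.023):print("orange",o)
print(kit(-.02,-.06,0),go([.51,-.16,.26],down(-37)))
b=cam("side");save(b,"d6.png")
E
```

```text
[0.56598855 0.19116438 0.25783144]
orange (0.4495, 0.1933, 73, 35, 93.6, array([308., 246.]))
orange (0.5623, 0.191, 65, 36, 11.1, array([323., 170.]))
[0.56259713 0.18981514 0.        ] ([0.3337, 0.1228, -0.0041], [-1.0, -0.4, -41.8])
```

c1 is in the kit at (0.562, 0.191), label up. Now c2.

Emit:
move_arm:
  deltas:
    - [[0.1,0.03,-0.02],[0,0,-8]]
    - [[0.2,0.07,-0.02],[0,0,-18]]
    - [[0.334,0.123,-0.004],[0,0,-28]]
    - [[0.334,0.123,-0.004],[0,0,-38]]
    - [[0.334,0.123,-0.004],[0,0,-42]]
    - [[0.334,0.123,-0.004],[0,0,-42]]
    - [[0.334,0.123,-0.004],[0,0,-42]]
  gripper: 0.75

```text
time_s: 25.45
tool_pos: [0.5088, -0.164, 0.2573]
orientation: [-0.004, 0.948, -0.319, 0.008]
contact_force: [0.4, 0.8, 0.5]
opening: 0.0642
```

```bash
python3 - <<'E'
from meas import *
from flip import *
w=cam("wrist");save(w,"w6.png");print(pose()[0])
for o in backs(w):
    print("grey",o)
    if o[0]<.65: show(gpose(o[:2],o[4],50,back=.09))
E
```

```text
[ 0.50935263 -0.16185347  0.25737976]
grey (0.5874, -0.1194, 60, 31, 52.2, array([352., 101.]))
ikq [ 0.19  0.94  1.06 -0.55  1.83  0.9 ] 0.69
([0.0353, -0.1693, 0.1933], [-50.8, -1.0, 0.3])
```

Emit:
move_arm:
  deltas:
    - [[0.02,-0.06,0.0],[-10,0,0]]
    - [[0.03,-0.12,0.02],[-20,0,0]]
    - [[0.035,-0.169,0.06],[-30,0,0]]
    - [[0.035,-0.169,0.11],[-40,-1,0]]
    - [[0.035,-0.169,0.16],[-50,-1,0]]
    - [[0.035,-0.169,0.193],[-51,-1,0]]
    - [[0.035,-0.169,0.193],[-51,-1,0]]

```text
time_s: 26.38
tool_pos: [0.6397, -0.0452, 0.0618]
orientation: [0.403, 0.857, -0.287, -0.141]
contact_force: [-0.0, 1.5, 1.2]
opening: 0.0642
```

```bash
python3 - <<'E'
from flip import *
show(gpose((.5874,-.1194),52.5,50,z=.006))
E
```

```text
ikq [ 0.13  0.91  1.23 -0.58  1.67  0.93] 0.66
([0.004, 0.0006, 0.0885], [0.6, 0.2, 0.5])
```

Emit:
move_arm:
  deltas:
    - [[0.004,0.0005,0.04],[0.6,0,0.5]]
    - [[0.004,0.0005,0.07],[0.6,0,0.5]]
    - [[0.004,0.0005,0.083],[0.6,0,0.5]]
    - [[0.004,0.0005,0.088],[0.6,0,0.5]]
    - [[0.004,0.0005,0.088],[0.6,0,0.5]]
    - [[0.004,0.0005,0.088],[0.6,0,0.5]]

```text
time_s: 27.12
tool_pos: [0.6023, -0.1011, 0.0074]
orientation: [0.399, 0.858, -0.292, -0.137]
contact_force: [0.2, 0.2, 0.4]
opening: 0.0642
```

Emit:
move_arm:
  deltas:
    - [[0,0,0],[0,0,0]]
    - [[0,0,0],[0,0,0]]
    - [[0,0,0],[0,0,0]]
    - [[0,0,0],[0,0,0]]
  gripper: 0
  squeeze: 60

```text
time_s: 27.62
tool_pos: [0.603, -0.1009, 0.0082]
orientation: [0.399, 0.858, -0.292, -0.136]
contact_force: [2.2, 2.0, 4.7]
opening: 0.0398
```

```bash
python3 - <<'E'
from flip import *
p=pose()[0];print(p)
rows2((.5874,-.1194),52.5,p,50,[(50,.015),(40,.03),(30,.03),(20,.03),(10,.03),(0,.03),(-10,.03),(-20,.03)],xy=p[:2]+[-.02,.03])
E
```

```text
[ 0.60296393 -0.10087556  0.00819544]
50 [[-0.034, 0.004, -0.019], [-0.1, 0.1, -0.1]] tcp z 0.023 ik 0.69
40 [[-0.034, 0.023, -0.035], [9.9, 0.1, -0.1]] tcp z 0.049 ik 0.77
30 [[-0.034, 0.031, -0.041], [19.9, 0.1, -0.1]] tcp z 0.058 ik 0.86
20 [[-0.034, 0.038, -0.047], [29.9, 0.1, -0.1]] tcp z 0.067 ik 0.96
10 [[-0.034, 0.044, -0.052], [39.9, 0.0, -0.1]] tcp z 0.075 ik 0.9
0 [[-0.034, 0.048, -0.056], [49.9, 0.0, -0.1]] tcp z 0.081 ik 0.82
-10 [[-0.034, 0.052, -0.059], [59.9, 0.0, -0.1]] tcp z 0.086 ik 0.75
-20 [[-0.034, 0.055, -0.061], [69.9, 0.0, -0.1]] tcp z 0.089 ik 0.69
```

Emit:
move_arm:
  deltas:
    - [[0,0.013,-0.011],[0,0,0]]
    - [[-0.015,0.025,-0.03],[10,0,0]]
    - [[-0.034,0.031,-0.041],[20,0,0]]
    - [[-0.034,0.038,-0.047],[30,0,0]]
    - [[-0.034,0.044,-0.052],[40,0,0]]
    - [[-0.034,0.048,-0.056],[50,0,0]]
    - [[-0.034,0.052,-0.059],[60,0,0]]
    - [[-0.034,0.055,-0.061],[70,0,0]]

```text
time_s: 28.62
tool_pos: [0.5833, -0.0718, 0.0916]
orientation: [-0.168, 0.932, -0.317, 0.059]
contact_force: [-0.7, 1.5, -1.8]
opening: 0.0404
```

```bash
python3 - <<'E'
from flip import *
rows2((.5874,-.1194),52.5,(.603,-.1009,.0082),50,[(-30,.02),(-40,.02),(-50,.02),(-60,.02),(-68,.015),(-68,.008),(-68,.003)])
E
```

```text
-30 [[-0.0, 0.004, 0.01], [9.5, -0.2, 0.0]] tcp z 0.081 ik 0.64
-40 [[-0.0, 0.004, 0.011], [19.5, -0.2, 0.0]] tcp z 0.08 ik 0.61
-50 [[-0.0, 0.004, 0.01], [29.5, -0.2, 0.1]] tcp z 0.081 ik 0.59
-60 [[-0.0, 0.004, 0.011], [39.5, -0.2, 0.1]] tcp z 0.08 ik 0.6
-68 [[-0.0, 0.007, 0.018], [47.5, -0.2, 0.1]] tcp z 0.073 ik 0.62
-68 [[-0.0, 0.009, 0.024], [47.5, -0.2, 0.1]] tcp z 0.066 ik 0.62
-68 [[-0.0, 0.011, 0.029], [47.5, -0.2, 0.1]] tcp z 0.061 ik 0.63
```

Emit:
move_arm:
  deltas:
    - [[0,0.004,0.01],[9.5,0,0]]
    - [[0,0.004,0.011],[19.5,0,0]]
    - [[0,0.004,0.01],[29.5,0,0]]
    - [[0,0.004,0.011],[39.5,0,0]]
    - [[0,0.007,0.018],[47.5,0,0]]
    - [[0,0.009,0.024],[47.5,0,0]]
    - [[0,0.011,0.028],[47.5,0,0]]
    - [[0,0.011,0.028],[47.5,0,0]]

```text
time_s: 29.62
tool_pos: [0.5837, -0.0722, 0.0626]
orientation: [-0.528, 0.786, -0.265, 0.182]
contact_force: [-0.1, 0.1, 0.2]
opening: 0.0403
```

Emit:
move_arm:
  deltas:
    - [[0,0,0],[0,0,0]]
    - [[0,0,0],[0,0,0]]
    - [[0,0,0],[0,0,0]]
    - [[0,0,0],[0,0,0]]
    - [[0,-0.02,-0.01],[0,0,0]]
    - [[0,-0.06,-0.025],[0,0,0]]
    - [[0,-0.14,-0.06],[-10,0,0]]
    - [[0,-0.18,-0.075],[-20,0,0]]
  gripper: 0.75

```text
time_s: 30.62
tool_pos: [0.5809, -0.0736, 0.2516]
orientation: [-0.381, 0.866, -0.295, 0.132]
contact_force: [1.7, -1.3, -1.8]
opening: 0.064
```

```bash
python3 - <<'E'
from h import *
print(pose()[0],go([.56,-.14,.28],down(-37)))
E
```

```text
[ 0.58090515 -0.07358277  0.25156556] ([0.0242, 0.0232, -0.0673], [-47.5, -0.5, -0.6])
```

Emit:
move_arm:
  deltas:
    - [[0.01,0.01,-0.04],[-10,0,0]]
    - [[0.024,0.023,-0.067],[-20,0,0]]
    - [[0.024,0.023,-0.067],[-30,0,0]]
    - [[0.024,0.023,-0.067],[-40,0,0]]
    - [[0.024,0.023,-0.067],[-47.5,0,0]]
    - [[0.024,0.023,-0.067],[-47.5,0,0]]

```text
time_s: 31.38
tool_pos: [0.5608, -0.1376, 0.2797]
orientation: [-0.0, 0.947, -0.322, 0.002]
contact_force: [0.6, 0.6, -0.4]
opening: 0.0639
```

```bash
python3 - <<'E'
from meas import *
w=cam("wrist");save(w,"w7.png");print(pose()[0])
hsv=cv2.cvtColor(w["pixels"],cv2.COLOR_RGB2HSV)
for n,lo,hi in (("grey",(0,0,40),(179,45,140)),("orange",(0,100,50),(16,255,255)),("yellow",(17,100,50),(38,255,255)),("green",(40,80,30),(85,255,255)),("blue",(95,100,40),(130,255,255))):
  for o in backs(w,lo,hi):print(n,o)
print(pose()[1].as_matrix().round(3))
E
```

```text
[ 0.56026728 -0.13832947  0.27931727]
orange (0.0942, 0.0623, 58, 45, 33.7, array([  9., 243.]))
green (0.5702, -0.0886, 64, 35, 52.3, array([307., 132.]))
[[ 0.792 -0.61   0.003]
 [-0.61  -0.792  0.001]
 [ 0.002 -0.003 -1.   ]]
```

View pics/w7.png

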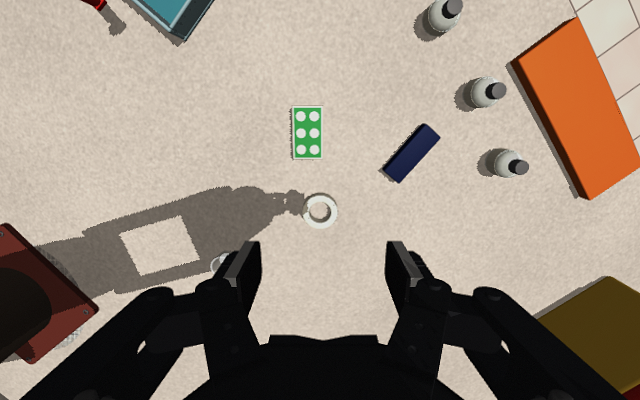

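The green cassette lies label up at (307,132), which is (0.570, -0.089).

```bash
python3 - <<'E'
from h import *
print(go([.5702,-.0886,.007],down(-37.5)))
E
```

```text
([-0.0231, -0.0448, 0.2724], [-0.1, -0.1, -0.1])
```

Emit:
move_arm:
  deltas:
    - [[-0.023,-0.045,0.05],[0,0,0]]
    - [[-0.023,-0.045,0.11],[0,0,0]]
    - [[-0.023,-0.045,0.17],[0,0,0]]
    - [[-0.023,-0.045,0.22],[0,0,0]]
    - [[-0.023,-0.045,0.25],[0,0,0]]
    - [[-0.023,-0.045,0.266],[0,0,0]]
    - [[-0.023,-0.045,0.271],[0,0,0]]
    - [[-0.023,-0.045,0.271],[0,0,0]]

```text
time_s: 32.42
tool_pos: [0.5711, -0.0891, 0.0094]
orientation: [-0.001, 0.947, -0.323, 0.002]
contact_force: [-0.9, 0.2, 0.2]
opening: 0.0642
```

Emit:
move_arm:
  deltas:
    - [[0,0,0],[0,0,0]]
    - [[0,0,0],[0,0,0]]
    - [[0,0,0],[0,0,0]]
    - [[0,0,0],[0,0,0]]
  gripper: 0
  squeeze: 40

```text
time_s: 32.92
tool_pos: [0.5728, -0.0895, 0.0114]
orientation: [-0.001, 0.947, -0.323, 0.004]
contact_force: [-0.8, -0.3, 7.2]
opening: 0.0406
```

```bash
python3 - <<'E'
from h import *
print(pose()[0],go([*kit(-.02,.06,0)[:2],.15],down(YAW-90)))
E
```

```text
[ 0.57279436 -0.08954218  0.01143864] ([-0.2675, -0.2953, -0.1391], [-0.4, -0.3, 41.6])
```

Emit:
move_arm:
  deltas:
    - [[0,0,-0.06],[0,0,0]]
    - [[-0.01,-0.01,-0.12],[0,0,5]]
    - [[-0.05,-0.055,-0.14],[0,0,12]]
    - [[-0.09,-0.1,-0.14],[0,0,20]]
    - [[-0.13,-0.145,-0.14],[0,0,28]]
    - [[-0.17,-0.19,-0.14],[0,0,36]]
    - [[-0.21,-0.235,-0.14],[0,0,41.5]]
    - [[-0.25,-0.275,-0.14],[0,0,41.5]]

```text
time_s: 33.92
tool_pos: [0.5412, 0.2832, 0.1516]
orientation: [-0.003, 0.771, -0.637, 0.004]
contact_force: [0.3, -0.3, -0.5]
opening: 0.0405
```

```bash
python3 - <<'E'
from h import *
print(go([*kit(-.02,.06,0)[:2],.016],down(YAW-90)))
E
```

```text
([-0.0245, -0.0023, 0.1355], [-0.5, -0.1, 0.0])
```

Emit:
move_arm:
  deltas:
    - [[-0.024,-0.002,0.03],[0,0,0]]
    - [[-0.0245,-0.002,0.07],[-0.5,0,0]]
    - [[-0.0245,-0.002,0.1],[-0.5,0,0]]
    - [[-0.0245,-0.002,0.12],[-0.5,0,0]]
    - [[-0.0245,-0.002,0.132],[-0.5,0,0]]
    - [[-0.0245,-0.002,0.135],[-0.5,0,0]]
    - [[-0.0245,-0.002,0.135],[-0.5,0,0]]

```text
time_s: 34.8
tool_pos: [0.5407, 0.3079, 0.0176]
orientation: [-0.0, 0.771, -0.637, 0.001]
contact_force: [0.7, 0.4, -0.9]
opening: 0.0401
```

Emit:
move_arm:
  deltas:
    - [[0,0,0],[0,0,0]]
    - [[0,0,0],[0,0,0]]
    - [[0,0,0],[0,0,0]]
    - [[0,0,-0.02],[0,0,0]]
    - [[0,0,-0.06],[0,0,0]]
    - [[0,0,-0.12],[0,0,0]]
    - [[0,0,-0.18],[0,0,0]]
    - [[0,0,-0.24],[0,0,0]]
  gripper: 0.65

```text
time_s: 35.8
tool_pos: [0.5399, 0.3081, 0.2614]
orientation: [-0.001, 0.771, -0.637, 0.002]
contact_force: [1.0, 0.3, -0.0]
opening: 0.0558
```

```bash
python3 - <<'E'
from meas import *
w=cam("wrist");save(w,"w8.png");print(pose()[0])
for n,lo,hi in (("orange",(0,100,50),(16,255,255)),("green",(40,80,30),(85,255,255))):
  for o in backs(w,lo,hi,z=.023):print(n,o,np.round([ (np.array(o[:2])-C)@X,(np.array(o[:2])-C)@Y],3))
a=cam("scene");b=cam("side");save(b,"d8.png");save(a,"s8.png")
A=a["pixels"][100:330,150:500];B=b["pixels"][140:400,130:480]
cv2.imwrite("pics/ab8.png",cv2.cvtColor(np.vstack([A,B]),cv2.COLOR_RGB2BGR))
E
```

```text
[0.54344869 0.30972251 0.2719593 ]
orange (0.5368, 0.2104, 66, 36, 15.4, array([395., 183.])) [-0.041 -0.035]
green (0.5383, 0.3084, 65, 35, 10.8, array([323., 168.])) [-0.022  0.061]
```

View pics/ab8.png

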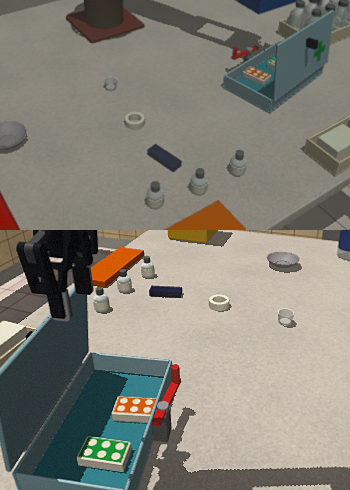

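Both cassettes are in the kit, flat and label up. The orange one was nudged about 3 cm but is still well inside at kit (-0.041, -0.035). Next I'll go behind the lid to shut it.

```bash
cat > lidc.py <<'E'
from h import *
def tip(th,y=.06,d=.13,w=.011): 
    return kit(.082-d*np.cos(th)+.009*np.sin(th)+w,y,.045+d*np.sin(th)+.009*np.cos(th))
E
python3 - <<'E'
from lidc import *
from ik import ik
q=down(YAW-90)
print(go(kit(.125,.06,.275),q),go(kit(.125,.06,.17),q),tip(1.49),kit(.125,.06,.17),[ik(kit(.125,.06,z),q)[2] for z in (.275,.17)])
E
```

```text
([0.0012, -0.1424, -0.0083], [-0.8, 0.0, 0.0]) ([0.0013, -0.141, 0.0967], [-0.8, 0.0, 0.0]) [0.64961533 0.3285786  0.17530228] [0.68254303 0.3348599  0.17      ] [np.float64(0.841594795887719), np.float64(0.8415947958877048)]
```

Emit:
move_arm:
  deltas:
    - [[0,-0.05,-0.01],[0,0,0]]
    - [[0,-0.11,-0.01],[0,0,0]]
    - [[0.001,-0.142,-0.01],[-0.8,0,0]]
    - [[0.001,-0.142,-0.008],[-0.8,0,0]]
    - [[0.001,-0.142,0.03],[-0.8,0,0]]
    - [[0.001,-0.141,0.07],[-0.8,0,0]]
    - [[0.001,-0.141,0.095],[-0.8,0,0]]
    - [[0.001,-0.141,0.095],[-0.8,0,0]]
  gripper: 0

```text
time_s: 36.95
tool_pos: [0.6793, 0.3344, 0.1681]
orientation: [0.003, 0.771, -0.637, -0.002]
contact_force: [0.7, 0.2, 0.6]
opening: 0.0001
```

```bash
python3 - <<'E'
from lidc import *
print(pose()[0])
for th in (1.4,1.25,1.1,.95,.8,.65,.5,.4): print(th,go(tip(th))[0])
E
```

```text
[0.67927955 0.33444299 0.16809704]
1.4 [0.0002, 0.042, -0.0062]
1.25 [0.0001, 0.0612, -0.0026]
1.1 [0.0001, 0.0796, 0.0038]
0.95 [0.0001, 0.0969, 0.0129]
0.8 [0.0001, 0.1126, 0.0244]
0.65 [0.0001, 0.1265, 0.0382]
0.5 [0.0, 0.1381, 0.0539]
0.4 [0.0, 0.1445, 0.0653]
```

Emit:
move_arm:
  deltas:
    - [[0,0.03,-0.004],[0,0,0]]
    - [[0,0.042,-0.006],[0,0,0]]
    - [[0,0.061,-0.003],[0,0,0]]
    - [[0,0.08,0.004],[0,0,0]]
    - [[0,0.097,0.013],[0,0,0]]
    - [[0,0.113,0.024],[0,0,0]]
    - [[0,0.126,0.038],[0,0,0]]
    - [[0,0.138,0.054],[0,0,0]]

```text
time_s: 37.95
tool_pos: [0.5442, 0.3089, 0.1175]
orientation: [0.001, 0.771, -0.637, -0.001]
contact_force: [1.1, 0.9, 1.5]
opening: -0.0001
```

```bash
python3 - <<'E'
from lidc import *
print(pose()[0])
for th in (.5,.42,.34,.26,.18,.1,.03,-.01,-.03): print(th,go(tip(th))[0])
E
```

```text
[0.54423997 0.30889803 0.11751938]
0.5 [0.0004, 0.001, 0.0023]
0.42 [0.0004, 0.0063, 0.0113]
0.34 [0.0004, 0.0108, 0.0207]
0.26 [0.0004, 0.0145, 0.0304]
0.18 [0.0004, 0.0174, 0.0404]
0.1 [0.0004, 0.0196, 0.0506]
0.03 [0.0004, 0.0208, 0.0597]
-0.01 [0.0004, 0.0212, 0.0649]
-0.03 [0.0004, 0.0213, 0.0675]
```

Emit:
move_arm:
  deltas:
    - [[0,0.006,0.011],[0,0,0]]
    - [[0,0.011,0.021],[0,0,0]]
    - [[0,0.0145,0.03],[0,0,0]]
    - [[0,0.0175,0.04],[0,0,0]]
    - [[0,0.0195,0.05],[0,0,0]]
    - [[0,0.021,0.06],[0,0,0]]
    - [[0,0.021,0.064],[0,0,0]]
    - [[0,0.021,0.066],[0,0,0]]

```text
time_s: 38.95
tool_pos: [0.5228, 0.3047, 0.0536]
orientation: [0.002, 0.771, -0.637, -0.002]
contact_force: [-13.1, -5.9, 29.1]
opening: 0.0
```

```bash
python3 - <<'E'
from lidc import *
print(pose()[0],bot.get_obs()["contact_force"])
b=cam("side");save(b,"d9.png")
E
```

```text
[0.52282053 0.3047251  0.05358833] [-13.12323814  -5.85946056  29.08818543]
```

View pics/d9.png

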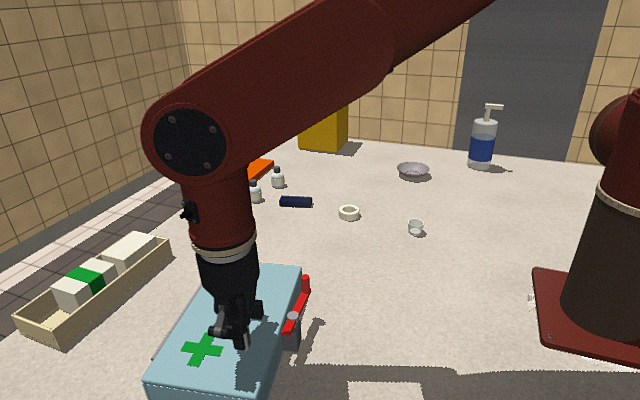

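The lid is shut: the fingertip is on it at z = 0.0536 m and it meets the walls in the picture. The pin is at (305,285), where I left it. Now I'll swing the latch back.

Emit:
move_arm:
  deltas:
    - [[0,0,-0.05],[0,0,0]]
    - [[0,0,-0.1],[0,0,0]]
    - [[0,0,-0.14],[0,0,0]]
    - [[0,0,-0.14],[0,0,0]]

```text
time_s: 39.5
tool_pos: [0.5262, 0.306, 0.1985]
orientation: [-0.001, 0.771, -0.637, 0.0]
contact_force: [0.9, -0.1, -0.8]
opening: -0.0001
```

```bash
python3 - <<'E'
from h import *
print(pose()[0],go([.4805,.1715,.19],down(-39)))
E
```

```text
[0.52620102 0.3059622  0.19851972] ([0.1234, 0.0703, 0.0082], [-0.2, 0.0, -40.1])
```

Emit:
move_arm:
  deltas:
    - [[0.05,0.03,0],[0,0,-10]]
    - [[0.1,0.06,0],[0,0,-20]]
    - [[0.123,0.07,0.005],[0,0,-30]]
    - [[0.123,0.07,0.008],[0,0,-40]]
    - [[0.123,0.07,0.008],[0,0,-40]]
    - [[0.123,0.07,0.008],[0,0,-40]]
  gripper: 0.6

```text
time_s: 40.25
tool_pos: [0.4805, 0.1721, 0.1895]
orientation: [-0.001, 0.942, -0.336, 0.0]
contact_force: [-0.3, 0.0, -0.7]
opening: 0.0508
```

```bash
python3 - <<'E'
from h import *
w=cam("wrist")
hsv=cv2.cvtColor(w["pixels"],cv2.COLOR_RGB2HSV);m=cv2.inRange(hsv,(0,150,60),(6,255,255))
print(proj(w,[[.4802,.1713,.092]]),[cv2.boundingRect(c) for c in cv2.findContours(m,0,1)[0] if cv2.contourArea(c)>50])
print(go([.4802,.1713,.067],down(-39)))
P=onz(w,[(166+0,29)],.054)
E
```

```text
[[325.34123745 199.25800353]] [(161, 392, 17, 8), (278, 144, 56, 64), (245, 112, 32, 32)]
([0.0002, 0.0013, 0.1228], [-0.1, -0.0, -0.2])
```

Emit:
move_arm:
  deltas:
    - [[0,0.001,0.05],[0,0,0]]
    - [[0,0.001,0.09],[0,0,0]]
    - [[0,0.001,0.115],[0,0,0]]
    - [[0,0.001,0.121],[0,0,0]]
    - [[0,0.001,0.121],[0,0,0]]

```text
time_s: 40.92
tool_pos: [0.4804, 0.1719, 0.0691]
orientation: [-0.001, 0.942, -0.336, 0.0]
contact_force: [-0.7, -1.2, 1.0]
opening: 0.0512
```

Emit:
move_arm:
  deltas:
    - [[0,0,0],[0,0,0]]
    - [[0,0,0],[0,0,0]]
    - [[0,0,0],[0,0,0]]
    - [[0,0,0],[0,0,0]]
    - [[0,0,0],[0,0,0]]
  gripper: 0
  squeeze: 20

```text
time_s: 41.55
tool_pos: [0.4814, 0.1722, 0.0702]
orientation: [-0.002, 0.942, -0.336, 0.001]
contact_force: [0.2, 0.4, 6.2]
opening: 0.0129
```

```bash
python3 - <<'E'
from h import *
p=pose()[0];piv=kit(-.098,0,0)[:2]
for th in (1.2,1.0,.8,.6,.4,.2,.05):
    a=np.radians(YAW+180)+th
    print(th,go([*(piv+.062*np.array([np.cos(a),np.sin(a)])),p[2]])[0])
E
```

```text
1.2 [-0.0145, 0.0106, -0.0001]
1.0 [-0.0259, 0.0154, -0.0001]
0.8 [-0.038, 0.0179, -0.0001]
0.6 [-0.0504, 0.018, -0.0001]
0.4 [-0.0625, 0.0156, -0.0002]
0.2 [-0.0739, 0.0108, -0.0001]
0.05 [-0.0818, 0.0057, -0.0001]
```

Emit:
move_arm:
  deltas:
    - [[-0.0145,0.0105,0],[0,0,0]]
    - [[-0.026,0.0155,0],[0,0,0]]
    - [[-0.038,0.018,0],[0,0,0]]
    - [[-0.05,0.018,0],[0,0,0]]
    - [[-0.0625,0.0155,0],[0,0,0]]
    - [[-0.074,0.011,0],[0,0,0]]
    - [[-0.081,0.006,0],[0,0,0]]
    - [[-0.081,0.006,0],[0,0,0]]

```text
time_s: 42.55
tool_pos: [0.4144, 0.2199, 0.0701]
orientation: [-0.002, 0.942, -0.335, 0.001]
contact_force: [-1.3, -0.2, 4.5]
opening: 0.0129
```

Emit:
move_arm:
  deltas:
    - [[0,0,0],[0,0,0]]
    - [[0,0,0],[0,0,0]]
    - [[0,0,-0.03],[0,0,0]]
    - [[0,0,-0.07],[0,0,0]]
    - [[0,0,-0.12],[0,0,0]]
    - [[0.03,0.05,-0.15],[0,0,0]]
    - [[0.03,0.05,-0.15],[0,0,0]]
  gripper: 0.6

```text
time_s: 43.42
tool_pos: [0.407, 0.16, 0.2226]
orientation: [-0.003, 0.942, -0.337, 0.003]
contact_force: [0.4, -0.5, -0.4]
opening: 0.0514
```

```bash
python3 - <<'E'
from h import *
w=cam("wrist");b=cam("side");a=cam("scene")
f=lambda i:cv2.cvtColor(i,cv2.COLOR_RGB2BGR)
cv2.imwrite("pics/fin.png",np.vstack([np.hstack([f(w["pixels"])[:250,150:550]]),f(b["pixels"])[150:400,0:400]]))
print(pose()[0],bot.get_obs()["contact_force"].round(1),proj(w,[kit(-.16,0,.092),kit(-.064,0,.062),kit(-.082,-.137,.054),kit(-.082,.137,.054)])-[150,0])
E
```

```text
[0.40535557 0.16179286 0.21915808] [0.3 0.  0.4] [[136.75656421 133.77238658]
 [202.55941473  53.27324333]
 [286.51328079 158.31293785]
 [ 77.48324225 -29.74418845]]
```

View pics/fin.png

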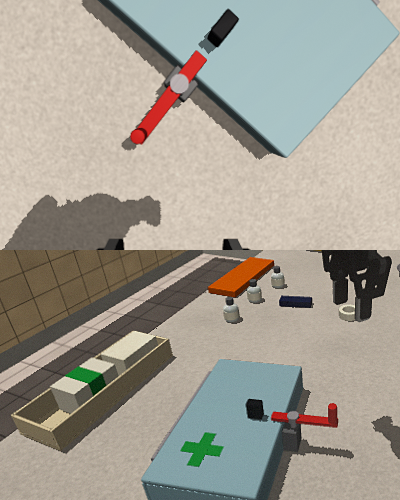

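The pin at (138,135) and the lid corner at (287,157) match the latched, shut prediction to within about 1 px. The gripper is clear of everything, so I'm handing the job in.

```bash
python3 - <<'E'
from plant import bot
print(bot.get_obs()["qd"].round(3)); print(bot.sign_off())
E
```

```text
[ 0.017  0.023  0.005  0.001 -0.002 -0.001]
the job is handed in; nothing more can be done
None
```

I handed the job in at about 43 s of the 210 s allowed; sign-off reports no verdict. I swung the latch free and opened the lid to about 1.49 rad. Two cassettes were present, orange and green, both label down. I flipped each one, put it label up in the kit, shut the lid and swung the latch back over it.

**Last checks**
- **Cassettes:** the last look inside, before shutting the lid, showed both flat and label up: orange at kit (-0.041, -0.035) m and green at (-0.022, 0.061) m. Their heights were not measured directly. They were not seen again after the lid closed.
- **Lid and latch:** the lid corner and the latch pin lie within about 1 px of where they should be when shut and latched, so the latch is about 0.05 rad or less.
- **Surroundings:** the arm touched nothing at the end. The bystanders looked unmoved in the pictures; I did not re-measure them.

**Disagreements:** the orange cassette moved about 3 cm inside the kit after I placed it, probably the announced knock. It ended near the front wall but within limits, so I left it. The first reading of the kit centre was about 7 mm off; I corrected it from a wrist view.

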